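# Put the tube offcut away in its tilt-out bin

## Robot

A 7-joint arm with a two-finger parallel gripper is mounted at the origin on the work surface. World frame = base frame: x ahead of the robot, y to its left, z up, the work surface at z = 0. Lengths are in m, angles in degrees, forces in N, time in s.
With the tool pointing down it reaches from about 0.425 to 0.875 m from the base axis. Payload 4.7 kg.
Tool frame: the origin (TCP) lies between the finger pads; the fingertips stand 19 mm ahead of it and the grasp point (between the pads) is the TCP; x points along the fingers, z is the direction in which the jaws open and shut, and the axes are right-handed (so a half turn about x gives the same grasp; the last joint's range is limited). The gripper opens to 87 mm and grips with 3 to 60 N. Pads are 19 mm wide; open, the fingers measure 117 mm over their backs; the gripper's body (75 mm by 190 mm) begins 51 mm behind the grasp point.
Start: joints at [67.214, 18.392, -4.016, 83.108, 1.295, 78.541, -3.26], TCP at [0.26, -0.596, 0.207] pointing down, gripper open.
Joint ranges: [-163.93, 163.93], [-17.29, 119.83], [-79.2, 71.16], [3.27, 140.29], [-89.18, 269.18], [5.43, 117.66], [-154.24, 154.24]. Speed limits (degrees/s): [147.25, 147.25, 180, 180, 180, 180, 180].

## Interface

Orientations are given as [roll, pitch, yaw] about the fixed x, y, z axes, in that order (R = Rz(yaw) Ry(pitch) Rx(roll)).
In Python, from cell import monitor, read_camera, camera_model, env, regions_of gives the robot as it stands. The module is installed in compiled form; this text tells all that it offers.
- The arm moves only by the tool step_arm, never from a script. Its argument "deltas" is a list of rows, each a list of 5 numbers: the gripper's target within -1 to 1 (fully open at 1, half-way at 0, shut at -1), then the shift along the tool's x, y, z in m, then the turn about the tool's x in degrees. A call has 1 to 12 rows; each row is the pose to reach, as a shift and turn from the pose commanded when the call began, along the tool's axes at that moment; what a row does not reach only later rows make up. A row lasts 1/8 s, in which the tool goes at most 62.5 mm and 10.7 degrees, less where a joint would pass 70% of its speed; a pose out of reach is approached as far as the arm can. A call with a gripper value outside its range is refused whole. The fingers move at their own pace and stop on an object; "newtons" is the grip in N (left out, the last holds). Time passes only in rows, so rows that repeat a pose let the fingers close. It gives the time, the measured TCP pose, the force and the opening at its end, in the units of the state.
- monitor.get_obs(): the state, without advancing time (a new reading comes with each control period).
- read_camera(name): name is "scene" or "top" or "wrist"; returns (picture, depth): 420x560x3 uint8, red, green, blue; 420x560 float32, m along the optical axis (not along the pixel's ray), 0 where there is no reading.
- camera_model(name): a dict with "fx", "fy", "cx", "cy" (pixels), "xyz" and "attitude" of the camera in the world. Camera axes: x right, y down, z forward; pixel columns grow to the right and rows downward; lengths in m; the calibration is good to about 2 mm. A picture is of the moment at which its call begins: read the wrist's pose just before it. camera_model takes no time and is no camera call; for the wrist camera it gives the pose at the moment of the call.
- env.sign_off(): hands the job in, once; it reports no verdict.
Trained networks look in the newest picture that a camera, given by its name, has taken for a name from the list of things; names that differ only in an ending like _2 or _b are one class to them, and where a whole thing is asked for, a point or a joint stands for the part that bears it (a point fixed in the world has none). Each returns a list of dicts, best first, with "p" (0 to 1); they miss things now and then, are a little off and sometimes report something else, mostly with a low value. They report only what shows in the picture. A call takes as long as a camera call. They do not tell look-alikes from the thing itself.
- regions_of(camera, thing): "pixels" (420x560 bool, what is visible of it) and "pixel" ([column, row] in pixels, amid what is visible of it).
The state is a dict: "time_s": time; "qpos": joint angles; "joint_velocities": joint speeds; "effort": joint torques, N m; "tool_pos": TCP position; "tool_rot": TCP orientation; "force": force on the tool from outside, world axes, zero at the start; "wrist_torque": the same for the moment, N m; "grip_width": finger opening in m.
Only numpy, scipy, OpenCV 4.12 (cv2) and the standard library are available. Lean on these libraries where they do the work, as an engineer would, in place of code of your own. Each camera call takes 0.05 s, during which the arm holds its last target. There are 200 camera calls.

## Task

The rack's lower row has three tilt-out bins, each with a sample of its stock fixed on the front. Tip out the bin whose sample is a slice of square tube, put the loose square tube offcut from the bench into it, then push the bin back, without ramming it, until it clicks fully home. Leave the other bins shut and the other things on the bench where they are.

Things in the scene. Friction and masses are not known exactly. Their poses are not given: they have to be found in the camera images.
- rack_front (a point): Grey rack of tilt-out bins, fixed on the bench, 470 mm wide, 326 high; this point is at bench level in the middle of its front plane. x points into the rack, away from the robot, y along the front, z up. Lower row: three alike red working bins 150 mm apart in y, fronts 38 to 198 mm above the bench.
- rack_upper (a point): Lower edge, middle, of the rack's upper row: four small fixed red bins, flush with the lower fronts, 214 to 326 mm above the bench, with 18 mm finger lips at 304 mm. They stand over the lower bins' tabs, so a tool at a closed bin's tab must lean back from the rack, 30 to 40 degrees from vertical. Axes as rack_front.
- tube_bin (a joint): Tilt of the bin to use, rad: 0 home, growing as it tips forward; past 0.45 it falls on to its stop at 0.75 and stays there. A sprung roller catch at its top holds it home: 8 to 15 N at the tab snaps it out or in. Going in, the catch bears from 0.09, gives way near 0.04 and snaps the bin home on a rubber strip; let go before that it stands ajar. Readings vary by 0.01: average.
- nut_bin (a joint): Tilt of the like bin with a hexagonal nut as its sample; rad, 0 is home. Leave shut.
- bearing_bin (a joint): Tilt of the like bin with a round bearing as its sample; rad, 0 is home. Leave shut.
- tube_bin_pivot (a point): Middle of the pivot line of the bin to use: the line runs along y, 20 mm behind the bin's front, 40 mm above the bench. The frame tips with the bin; at home its axes are those of rack_front.
- tube_bin_sample (a point): Middle of the sample on the front of the bin to use: a hollow 25 mm square tube slice, 18 mm tall, standing 25 mm out of the front, 54 mm to the -y side of the bin's middle. The other bins have a hexagonal nut or a round bearing there.
- tube_bin_tab (a point): Middle of that bin's pull tab, an upright fin at the top centre of its front: 10 mm thick in y, 40 mm out from the front (x), 36 mm high (z). From the pivot it lies 40 mm in -x and 131 mm in +z, in the bin's frame (the frame tips with the bin); at home 171 mm above the bench.
- tube_bin_in (a point): Middle of that bin's inner floor, 52.5 mm in +x and 6 mm in -z from the pivot in the bin's frame, which tips with the bin (x to the rear, z up at home). Inside it is 136 mm wide (y) and 137 mm deep (x), open above; front wall 164 mm high, rear wall 101 mm, the sides slope between; walls 3 to 4 mm.
- tube: Loose offcut of square aluminium tube, 120 mm long, 25.4 mm square, with a row of holes in each side, about 90 g; lies flat on the bench. Origin in the middle of its underside, y along its length, z up.
- tape: Bystander: roll of black tape, 110 mm across, 48 mm high, lying flat; origin at the centre of its underside.
- wood: Bystander: timber offcut 160 x 89 x 38 mm; origin at the centre of its underside.
- driver: Bystander: screwdriver 200 mm long, lying along its x, handle at -x.
- tray: Bystander: open red plastic tray, fixed, 170 x 110 mm (x, y), 70 mm high; origin at the centre of its underside.
There are look-alikes about, which are no part of the job. Several things look just like the tube: the one meant starts farthest to the robot's left.

How it is judged (in metres and radians):
On the way, in this order (a step that is already met when the one before it is completed fails the run):
1. the tube bin is tipped well out (value of joint tube_bin above 0.6 rad), for 0.2 s.
2. the tube lies in the tipped-out bin, let go (value of joint tube_bin above 0.45 rad and x of tube in the frame of tube_bin_in between -0.075 and 0.075 m and y of tube in the frame of tube_bin_in between -0.07 and 0.07 m and z of tube in the frame of tube_bin_in between -0.01 and 0.075 m and contact force between the fingers and tube below 0.1 N and linear speed of tube below 0.05 m/s), for 0.2 s.
3. the bin is pushed home (value of joint tube_bin below 0.015 rad), for 0.2 s.
At the end, for the whole second after the job is handed in: The tube bin is clicked home (tilt under 0.015 rad) with the tube lying at rest inside it (in the bin's frame within 75 mm in x and 70 mm in y of the floor's middle, under 75 mm above it); the nut and bearing bins are home (under 0.02 rad) (value of joint tube_bin below 0.015 rad and x of tube in the frame of tube_bin_in between -0.075 and 0.075 m and y of tube in the frame of tube_bin_in between -0.07 and 0.07 m and z of tube in the frame of tube_bin_in between -0.01 and 0.075 m and linear speed of tube below 0.03 m/s and value of joint each of nut_bin, bearing_bin below 0.02 rad); the robot touches nothing.
It fails at once if another bin is pulled open (value of joint any of nut_bin, bearing_bin above 0.06 rad).
It fails at once if a bystander on the bench is moved more than 30 mm (distance of any of tape, wood, driver from where it was at the start of the episode above 0.03 m).
It fails at once if the bin is rammed against the rack (over 90 N) (contact force between tube_bin and rack above 90 N).
It also fails if it takes over 72 s, if anything falls off the work surface, if the arm or the gripper's body presses on something with over 40 N, if the wrist force passes 120 N, or if a joint passes its speed limit or range.

## Working session

There is one attempt and no reset: what is moved stays moved. The work goes in short steps, Python scripts to look and compute and a tool call to move; the robot and the scene stay as the last step left them, time stands still between calls to the robot, and variables do not carry over. Pictures are saved under pics/ and viewed, about 8 in all and at most 12, crops included, and the job is handed in when it is done.

Besides the shell and the picture viewer there is one more tool, called after "Emit:" as name([rows], argument=value, ...), one row to a line, values as JSON. step_arm: Moves the arm, as the interface text tells. Its arguments: {"type":"object","properties":{"deltas":{"type":"array"},"newtons":{"type":"number"}},"required":["deltas"]}

```bash
mkdir -p pics; cat > h.py <<'E'
import numpy as np, cv2
from scipy.spatial.transform import Rotation as R
from cell import monitor, read_camera, camera_model, env, regions_of
np.set_printoptions(precision=4,suppress=True)
def rot(a): return R.from_euler('xyz',a,degrees=True).as_matrix()
def cloud(name,depth,m=None):
    m=m or camera_model(name); v,u=np.mgrid[0:420,0:560]
    c=np.stack([(u-m['cx'])/m['fx']*depth,(v-m['cy'])/m['fy']*depth,depth],-1)
    return c@rot(m['attitude']).T+np.array(m['xyz'])
def save(n,p): cv2.imwrite(n,cv2.cvtColor(p,cv2.COLOR_RGB2BGR))
E
python3 - <<'E'
from h import *
o=monitor.get_obs(); print({k:o[k] for k in('time_s','tool_pos','tool_rot','force','grip_width')})
for n in('scene','top'):
    print(n,camera_model(n)); p,d=read_camera(n); save(f'pics/{n}0.png',p); np.save(f'{n}0.npy',d)
    W=cloud(n,d)
    for t in('tube','tube_bin_sample','tube_bin_tab','tube_bin','tape','wood','driver','tray','nut_bin'):
        for r in regions_of(n,t)[:4]:
            q=r['pixels']&(d>0)
            if q.sum(): print(n,t,round(r['p'],2),r['pixel'],q.sum(),np.median(W[q],0))
E
```

```text
{'time_s': 0.0, 'tool_pos': array([ 0.2599, -0.5952,  0.2063]), 'tool_rot': array([-177.4112,   89.8925,  116.1833]), 'force': array([-0.0818, -0.3298,  0.438 ]), 'grip_width': 0.08702360021135565}
scene {'fx': 473.88780446941377, 'fy': 473.88780446941377, 'cx': 277.44812921362535, 'cy': 202.43052379690755, 'xyz': array([ 0.375 , -0.5447,  1.6586]), 'attitude': array([-161.1121,    0.2503,  -12.7238])}
scene tube 0.86 [366.8, 325.6] 362 [ 0.6897 -0.4912  0.0229]
scene tube 0.69 [245.1, 317.9] 272 [ 0.2906 -0.3851  0.0238]
scene tube 0.56 [275.9, 290.4] 273 [ 0.412  -0.3058  0.024 ]
scene tube_bin_sample 0.72 [290.3, 135.4] 319 [0.5867 0.2076 0.1633]
scene tube_bin_tab 0.58 [291.4, 130.3] 384 [0.5864 0.2129 0.1647]
scene tube_bin_tab 0.17 [239.2, 98.7] 1039 [0.44   0.4543 0.035 ]
scene tube_bin 0.59 [291.5, 134.5] 349 [0.5866 0.2117 0.1651]
scene tape 0.58 [213.8, 152.0] 551 [0.2979 0.2221 0.0419]
scene wood 0.84 [240.2, 97.6] 1019 [0.4387 0.4538 0.0351]
scene driver 0.75 [321.6, 289.5] 242 [ 0.5706 -0.3447  0.0212]
scene tray 0.71 [311.2, 363.2] 1939 [ 0.472  -0.5595  0.003 ]
scene n
[... 397 characters left out ...]
62.6, 244.2] 305 [ 0.4114 -0.295   0.0252]
top tube 0.53 [418.1, 163.2] 294 [ 0.6876 -0.4825  0.0247]
top tube 0.43 [443.7, 222.0] 2372 [ 0.4723 -0.5678  0.0066]
top tube_bin_sample 0.89 [197.2, 178.5] 711 [0.5871 0.2177 0.149 ]
top tube_bin_tab 0.93 [196.7, 176.6] 743 [0.5874 0.2185 0.1523]
top tube_bin 0.65 [194.9, 177.2] 715 [0.5868 0.2193 0.1522]
top tape 0.79 [188.6, 273.3] 642 [0.2953 0.2302 0.0468]
top tape 0.69 [242.9, 139.9] 9675 [0.6414 0.0781 0.325 ]
top wood 0.79 [125.9, 233.2] 1549 [0.4373 0.4623 0.038 ]
top tray 0.95 [444.0, 224.7] 2364 [ 0.4736 -0.5679  0.0066]
top tray 0.69 [246.2, 178.1] 707 [0.5971 0.0711 0.1567]
top nut_bin 0.77 [298.1, 172.8] 689 [ 0.6083 -0.0744  0.1515]
```

```bash
python3 - <<'E'
import cv2,numpy as np
a=cv2.imread('pics/top0.png');b=cv2.imread('pics/scene0.png')
c=np.hstack([a[:, :],]); cv2.imwrite('pics/a.png',cv2.resize(a,(800,600),interpolation=cv2.INTER_CUBIC))
cv2.imwrite('pics/b.png',cv2.resize(a[130:230,160:340],(800,444),interpolation=cv2.INTER_CUBIC))
E
```

```text
(no output)
```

View pics/a.png

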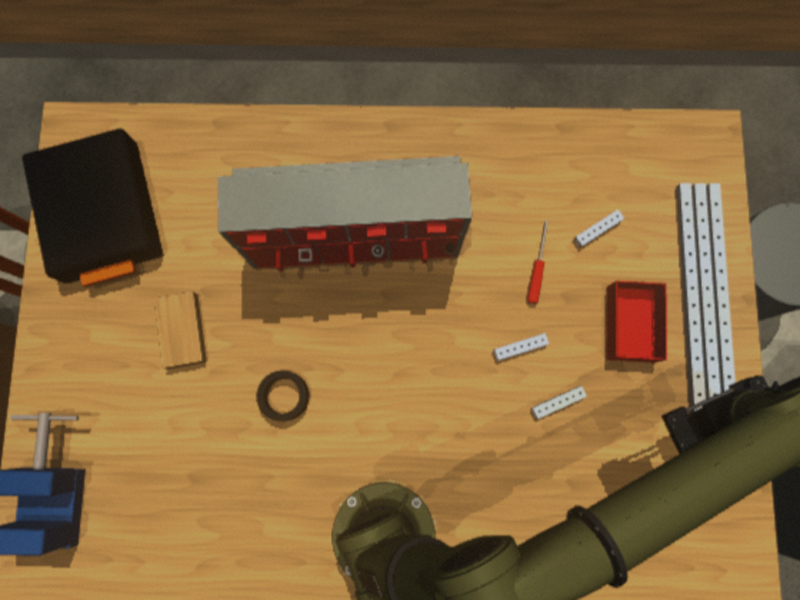

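View pics/b.png

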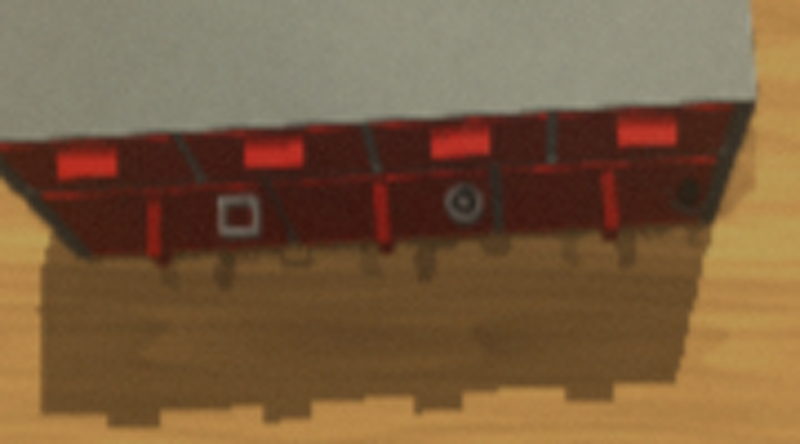

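The top view shows the square sample on the left bin: tab at about (278,258), sample at (305,255) in the enlarged picture. The bearing is in the middle and the nut on the right. The tube farthest to the robot's left is the one at (521,347). Next I'll measure the rack and tube poses.

```bash
cat > rack.py <<'E'
from h import *
E
python3 - <<'E'
from h import *
d=np.load('top0.npy');W=cloud('top',d)
q=(abs(W[...,2]-.326)<.006)&(W[...,0]>.5)&(abs(W[...,1]-.08)<.3)
P=W[q][:,:2].astype(np.float32); r=cv2.minAreaRect(P); print('rack top',q.sum(),r,cv2.boxPoints(r),np.median(W[q][:,2]))
p=cv2.cvtColor(cv2.imread('pics/top0.png'),cv2.COLOR_BGR2RGB)
q=(W[...,2]>.016)&(W[...,2]<.04)&(np.hypot(W[...,0]-.411,W[...,1]+.295)<.09)
P=W[q][:,:2].astype(np.float32); r=cv2.minAreaRect(P); print('tube',q.sum(),r,cv2.boxPoints(r),P.mean(0),np.median(W[q][:,2]))
# tab points: reddish, z .15-.19
q=(W[...,2]>.1)&(W[...,2]<.2)&(W[...,0]>.5)&(W[...,0]<.68)&(abs(W[...,1]-.08)<.26)
for x in np.argwhere(q&(W[...,2]>.178))[::6]: print(x,W[tuple(x)],p[tuple(x)],end=';')
o=monitor.get_obs(); print(rot(o['tool_rot']))
E
```

```text
rack top 6841 ((0.6521720886230469, 0.07875145971775055), (0.1111413910984993, 0.4706873595714569), 3.9893908500671387) [[ 0.5804  0.3097]
 [ 0.6131 -0.1599]
 [ 0.724  -0.1522]
 [ 0.6912  0.3174]] 0.3262480064771667
tube 304 ((0.41258370876312256, -0.29991549253463745), (0.025640184059739113, 0.1204783171415329), 18.307058334350586) [[ 0.3815 -0.2468]
 [ 0.4193 -0.3611]
 [ 0.4437 -0.3531]
 [ 0.4058 -0.2387]] [ 0.4124 -0.3001] 0.0254040392215108
[164 318] [ 0.6194 -0.1387  0.193 ] [72 39 27];[165 302] [ 0.614  -0.0917  0.1992] [64 35 28];[165 309] [ 0.6157 -0.1123  0.1942] [79 36 27];[165 317] [ 0.6159 -0.1356  0.1946] [108  41  27];[165 323] [ 0.6153 -0.1529  0.1974] [59 48 36];[166 287] [ 0.6104 -0.0481  0.1992] [69 35 26];[166 295] [ 0.6108 -0.0713  0.199 ] [88 34 25];[166 302] [ 0.6141 -0.0921  0.1883] [71 35 24];[166 308] [ 0.6125 -0.1094  0.1945] [79 34 22];[166 315] [ 0.6142 -0.1301  0.1896] [92 35 24];[166 322] [ 0.6157 -0.151   0.1853] [55 45 32];[167 268] [0.6065 0.0071 0.1998] [65 33 24];[167 274] [ 0.607  -0.0103  0.1989] [72 34 25];[167 283] [ 0.6073 -0.0365  0.1992] [103
[... 3515 characters left out ...]
3] [125  33  22];[178 247] [0.5756 0.0682 0.1886] [86 27 17];[179 193] [0.5696 0.2249 0.1923] [110  29  20];[179 245] [0.573  0.074  0.1869] [120  30  21];[179 298] [ 0.5752 -0.0808  0.1861] [123  31  22];[180 217] [0.571  0.1569 0.1787] [99 84 74];[180 297] [ 0.5716 -0.0778  0.1886] [121  32  21];[181 216] [0.568  0.1598 0.1782] [96 80 71];[181 297] [ 0.5691 -0.0779  0.1863] [99 32 23];[182 244] [0.5639 0.0767 0.1869] [83 27 17];[183 195] [0.5588 0.2194 0.1878] [114  29  20];[184 193] [0.5559 0.2252 0.1874] [111  31  20];[184 247] [0.5589 0.0681 0.1834] [84 26 19];[186 194] [0.5497 0.2218 0.1883] [125  30  19];[[ 0.      0.9164  0.4003]
 [-0.0001  0.4003 -0.9164]
 [-1.     -0.      0.0001]]
```

Emit:
step_arm([
  [1,-0.06,0,0,0],
  [1,-0.12,0,0,0],
  [1,-0.18,0,0,0],
  [1,-0.24,0,0,0],
  [1,-0.28,0,0,0],
])

```text
time_s: 1.62
tool_pos: [0.2601, -0.5956, 0.4911]
tool_rot: [1.6, 89.8, -64.8]
force: [0.3, -0.9, -0.0]
grip_width: 0.087
```

Emit:
step_arm([
  [1,0,0,0.06,0],
  [1,0,0,0.12,0],
  [1,0,0,0.18,0],
  [1,0,0,0.24,0],
  [1,0,0,0.3,0],
  [1,0,0,0.36,0],
  [1,0,0,0.42,0],
  [1,0,0,0.42,0],
])

```text
time_s: 2.62
tool_pos: [0.3411, -0.7805, 0.3847]
tool_rot: [5.4, 87.2, -61.1]
force: [-0.9, -0.5, -0.7]
grip_width: 0.087
```

```bash
python3 - <<'E'
from h import *
o=monitor.get_obs(); print(o['qpos'],o['tool_pos']);print(rot(o['tool_rot']))
E
```

```text
[ 63.335   57.4201  51.1935   3.3886 -49.8911 117.5933  -0.1575] [ 0.3411 -0.7805  0.3847]
[[ 0.024   0.9164  0.3996]
 [-0.0433  0.4003 -0.9154]
 [-0.9988  0.0046  0.0493]]
```

Emit:
step_arm([
  [1,0,0,-0.06,0],
  [1,0,0,-0.12,0],
  [1,0,0,-0.12,0],
])

```text
time_s: 3.0
tool_pos: [0.3011, -0.6844, 0.3853]
tool_rot: [-2.2, 86.7, -68.6]
force: [1.6, -0.2, 2.2]
grip_width: 0.0873
```

```bash
python3 - <<'E'
from h import *
o=monitor.get_obs(); print(o['qpos'],o['tool_pos']);print(rot(o['tool_rot']))
E
```

```text
[ 35.1299  37.8015  62.6562  50.8943 -35.2682 103.072   14.446 ] [ 0.3011 -0.6844  0.3853]
[[ 0.0207  0.9163  0.3999]
 [-0.0529  0.4005 -0.9148]
 [-0.9984 -0.0022  0.0568]]
```

Emit:
step_arm([
  [1,-0.05,0.02,-0.02,0],
  [1,-0.1,0.06,-0.05,5],
  [1,-0.12,0.11,-0.1,10],
  [1,-0.12,0.16,-0.145,15],
  [1,-0.12,0.21,-0.19,19.6],
  [1,-0.12,0.26,-0.235,19.6],
  [1,-0.12,0.305,-0.28,19.6],
  [1,-0.12,0.35,-0.32,19.6],
  [1,-0.12,0.4,-0.365,19.6],
  [1,-0.12,0.45,-0.41,19.6],
  [1,-0.12,0.5,-0.455,19.6],
  [1,-0.12,0.55,-0.5,19.6],
])

```text
time_s: 4.5
tool_pos: [0.5839, -0.0449, 0.4793]
tool_rot: [19.9, 86.8, -66.2]
force: [1.2, 0.4, 0.6]
grip_width: 0.0867
```

```bash
cat > s.py <<'E'
from h import *
o=monitor.get_obs(); print(o['time_s'],o['qpos'],o['tool_pos'],o['force'],o['grip_width']);print(rot(o['tool_rot']))
E
python3 s.py
```

```text
4.5 [-45.6483  15.8285  62.5946  63.7567 -12.0697 106.3897 -73.9686] [ 0.5839 -0.0449  0.4793] [1.1552 0.3917 0.5902] 0.08670807308141093
[[ 0.0223  0.9975  0.0676]
 [-0.0506  0.0687 -0.9964]
 [-0.9985  0.0188  0.052 ]]
```

Emit:
step_arm([
  [1,-0.06,0,0,0],
  [1,-0.12,0,0,0],
  [1,-0.18,0,0,0],
  [1,-0.24,0,0,0],
  [1,-0.3,0,0,0],
  [1,-0.36,0,0,0],
  [1,-0.42,0,0,0],
  [1,-0.48,0,0,0],
  [1,-0.54,0,0,0],
  [1,-0.54,0,0,0],
])

```text
time_s: 5.75
tool_pos: [0.5408, -0.036, 0.615]
tool_rot: [55.7, 83.2, -30.4]
force: [0.7, -0.3, 0.4]
grip_width: 0.0872
```

```bash
python3 s.py
```

```text
5.75 [-28.9196   9.7816  36.8754  48.2509  -3.6087 117.6026 -80.6386] [ 0.5408 -0.036   0.615 ] [ 0.6934 -0.3113  0.4037] 0.08720073171921694
[[ 0.1017  0.9926  0.0659]
 [-0.0596  0.0722 -0.9956]
 [-0.993   0.0973  0.0665]]
```

Emit:
step_arm([
  [1,-0.75,0,0,0],
  [1,-0.75,0,0,0],
  [1,-0.75,0,0,0],
  [1,-0.75,0,0,0],
])

```text
time_s: 6.25
tool_pos: [0.5085, -0.0312, 0.6576]
tool_rot: [66.1, 78.9, -19.8]
force: [0.6, -0.0, -0.1]
grip_width: 0.087
```

```bash
python3 s.py
```

```text
6.25 [-56.8576   5.7723  64.8322  49.0042  -3.197  117.6066 -80.3101] [ 0.5085 -0.0312  0.6576] [ 0.6231 -0.0398 -0.1227] 0.08695768995594808
[[ 0.1815  0.9813  0.0639]
 [-0.0655  0.0769 -0.9949]
 [-0.9812  0.1763  0.0782]]
```

Emit:
step_arm([
  [1,-0.75,0,0,0],
  [1,-0.75,0,0,0],
  [1,-0.75,0,0,0],
  [1,-0.75,0,0,0],
  [1,-0.75,0,0,0],
  [1,-0.75,0,0,0],
  [1,-0.75,0,0,0],
  [1,-0.75,0,0,0],
])

```text
time_s: 7.25
tool_pos: [0.5121, -0.0326, 0.6936]
tool_rot: [70.8, 74.7, -14.5]
force: [-0.1, 1.5, 0.5]
grip_width: 0.087
```

```bash
python3 s.py
```

```text
7.25 [-59.5919   6.7359  71.1316  44.6882  -6.0207 117.6189 -78.2671] [ 0.5121 -0.0326  0.6936] [-0.1086  1.4581  0.494 ] 0.08700600559027699
[[ 0.256   0.9641  0.0705]
 [-0.0662  0.0902 -0.9937]
 [-0.9644  0.2497  0.0869]]
```

Emit:
step_arm([
  [1,-0.7,0.5,0,0],
  [1,-0.7,0.5,0,0],
  [1,-0.7,0.5,0,0],
  [1,-0.7,0.5,0,0],
  [1,-0.7,0.5,0,0],
])

```text
time_s: 7.88
tool_pos: [0.5754, -0.0148, 0.72]
tool_rot: [72.8, 70.4, -12.7]
force: [0.2, -0.1, 0.3]
grip_width: 0.087
```

```bash
python3 s.py
```

```text
7.875 [-23.8092  12.7111  32.1643  31.8783  -5.269  117.6073 -82.2094] [ 0.5754 -0.0148  0.72  ] [ 0.2369 -0.0871  0.3001] 0.08697859635162385
[[ 0.3275  0.9429  0.0615]
 [-0.0738  0.0904 -0.9932]
 [-0.942   0.3207  0.0992]]
```

Emit:
step_arm([
  [1,-0.7,0.5,0,0],
  [1,-0.7,0.5,0,0],
  [1,-0.7,0.5,0,0],
  [1,-0.7,0.5,0,0],
  [1,-0.7,0.5,0,0],
])

```text
time_s: 8.5
tool_pos: [0.5993, 0.0054, 0.7482]
tool_rot: [74.7, 66.2, -10.7]
force: [-0.2, -0.2, 0.3]
grip_width: 0.0868
```

Emit:
step_arm([
  [1,-0.7,0.5,0,0],
  [1,-0.7,0.5,0,0],
  [1,-0.7,0.5,0,0],
  [1,-0.7,0.5,0,0],
  [1,-0.7,0.5,0,0],
])

```text
time_s: 9.12
tool_pos: [0.5969, 0.0231, 0.7808]
tool_rot: [76.1, 62.1, -9.1]
force: [-1.0, -0.6, 0.1]
grip_width: 0.0869
```

```bash
python3 s.py
```

```text
9.125 [-23.4386  16.4565  32.6017  20.0369  -8.2067 117.6081 -84.943 ] [0.5969 0.0231 0.7808] [-1.0363 -0.5574  0.0935] 0.08694389476164553
[[ 0.462   0.8851  0.0561]
 [-0.0742  0.1016 -0.9921]
 [-0.8838  0.4541  0.1126]]
```

Emit:
step_arm([
  [1,-0.7,0.5,0,0],
  [1,-0.7,0.5,0,0],
  [1,-0.7,0.5,0,0],
  [1,-0.7,0.5,0,0],
  [1,-0.7,0.5,0,0],
])

```text
time_s: 9.75
tool_pos: [0.5784, 0.0388, 0.8157]
tool_rot: [77.2, 58.1, -7.8]
force: [0.0, 0.2, 0.3]
grip_width: 0.0871
```

Emit:
step_arm([
  [1,-0.7,0.5,-0.1,0],
  [1,-0.7,0.5,-0.1,0],
  [1,-0.7,0.5,-0.1,0],
  [1,-0.7,0.5,-0.1,0],
])

```text
time_s: 10.25
tool_pos: [0.5533, 0.0741, 0.8477]
tool_rot: [78.2, 54.3, -6.6]
force: [-0.0, 0.4, -0.5]
grip_width: 0.0869
```

```bash
cat >> s.py <<'E'
T=np.array([.5968,.0749,0]);a=np.radians(4);ex=np.array([np.cos(a),np.sin(a),0]);ey=np.array([-np.sin(a),np.cos(a),0])
M=rot(o['tool_rot']);p=o['tool_pos']
B=np.stack([ex,ey,[0,0,1]],1)
print('rack frame tcp',B.T@(p-T)); print('tool axes in rack\n',B.T@M)
import sys
if len(sys.argv)>3:
    g=T+B@np.array([float(v) for v in sys.argv[1:4]]); print('goal',g,'tool shift',M.T@(g-p))
E
python3 s.py -.045 .150 .30
```

```text
10.25 [-37.6975  14.0811  45.2002  15.9465  -9.1448 117.607  -88.3023] [0.5533 0.0741 0.8477] [-0.0194  0.3561 -0.4649] 0.08694375151807623
[[ 0.5798  0.8131  0.0524]
 [-0.0667  0.1115 -0.9915]
 [-0.812   0.5714  0.1189]]
rack frame tcp [-0.0434  0.0022  0.8477]
tool axes in rack
 [[ 0.5737  0.8189 -0.0169]
 [-0.107   0.0545 -0.9928]
 [-0.812   0.5714  0.1189]]
goal [0.5414 0.2214 0.3   ] tool shift [ 0.4281 -0.3062 -0.2118]
```

```bash
python3 s.py -.13 .164 .30 | tail -1
```

```text
goal [0.4557 0.2294 0.3   ] tool shift [ 0.3778 -0.375  -0.2243]
```

Emit:
step_arm([
  [-0.4,0.038,-0.0375,-0.022,0],
  [-0.4,0.076,-0.075,-0.045,0],
  [-0.4,0.113,-0.1125,-0.067,0],
  [-0.4,0.151,-0.15,-0.09,0],
  [-0.4,0.189,-0.1875,-0.112,0],
  [-0.4,0.227,-0.225,-0.135,0],
  [-0.4,0.265,-0.2625,-0.157,0],
  [-0.4,0.302,-0.3,-0.179,0],
  [-0.4,0.34,-0.3375,-0.202,0],
  [-0.4,0.378,-0.375,-0.224,0],
  [-0.4,0.378,-0.375,-0.224,0],
])

```text
time_s: 11.62
tool_pos: [0.4991, 0.2174, 0.4139]
tool_rot: [77.3, 54.9, -7.6]
force: [1.0, 0.8, 0.4]
grip_width: 0.026
```

```bash
python3 - <<'E'
from h import *
p,d=read_camera('wrist'); save('pics/w1.png',p)
m=camera_model('wrist'); print(m)
q,_=read_camera('top'); cv2.imwrite('pics/t1.png',cv2.resize(cv2.cvtColor(q,cv2.COLOR_RGB2BGR)[80:290,130:410],(800,600)))
E
python3 s.py -.028 .150 .177
```

```text
{'fx': 304.6508543733309, 'fy': 304.6508543733309, 'cx': 270.0509337811225, 'cy': 209.91118040584155, 'xyz': array([0.4596, 0.2407, 0.5882]), 'attitude': array([-163.1856,   -7.8383,  -86.7914])}
11.725 [ -39.8583  -17.0672   -4.3361  104.345    26.8573   72.3244 -132.3583] [0.4949 0.2162 0.4043] [-0.3828 -0.4306 -0.7417] 0.0261454697607591
[[ 0.5585  0.8277  0.0539]
 [-0.0846  0.1214 -0.989 ]
 [-0.8252  0.5478  0.1378]]
rack frame tcp [-0.0918  0.148   0.4043]
tool axes in rack
 [[ 0.5513  0.8342 -0.0153]
 [-0.1233  0.0634 -0.9903]
 [-0.8252  0.5478  0.1378]]
goal [0.5584 0.2226 0.177 ] tool shift [ 0.2225 -0.0711 -0.0342]
```

View pics/w1.png

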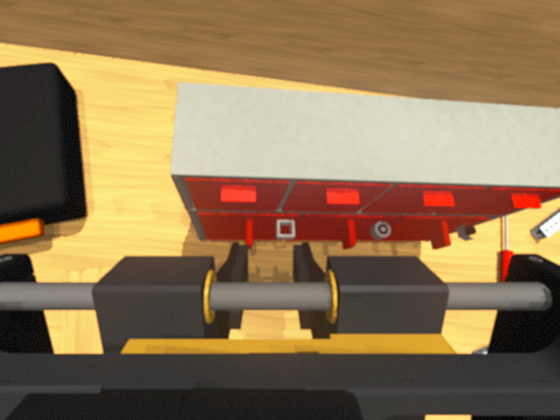

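```bash
python3 s.py -.10 .163 .28|tail -1
```

```text
goal [0.4857 0.2305 0.28  ] tool shift [ 0.0962 -0.074  -0.0318]
```

Emit:
step_arm([
  [-0.43,0.03,-0.02,-0.008,0],
  [-0.43,0.06,-0.04,-0.016,0],
  [-0.43,0.09,-0.06,-0.025,0],
  [-0.43,0.09,-0.06,-0.025,0],
])

```text
time_s: 12.22
tool_pos: [0.5009, 0.2269, 0.3067]
tool_rot: [77.1, 54.8, -7.8]
force: [-0.1, -0.4, -0.4]
grip_width: 0.0249
```

```bash
python3 s.py -.028 .150 .177
```

```text
12.225 [ -39.4116  -15.4667   -5.651   114.3997   29.7197   61.6762 -139.9537] [0.5009 0.2269 0.3067] [-0.1245 -0.4455 -0.3858] 0.024917801195841766
[[ 0.5704  0.82    0.0476]
 [-0.0785  0.1121 -0.9906]
 [-0.8176  0.5613  0.1283]]
rack frame tcp [-0.0851  0.1583  0.3067]
tool axes in rack
 [[ 0.5636  0.8258 -0.0217]
 [-0.1181  0.0546 -0.9915]
 [-0.8176  0.5613  0.1283]]
goal [0.5584 0.2226 0.177 ] tool shift [ 0.1392 -0.0261 -0.0097]
```

Emit:
step_arm([
  [-0.43,0.02,-0.015,-0.005,0],
  [-0.43,0.05,-0.026,-0.01,0],
  [-0.43,0.08,-0.026,-0.01,0],
  [-0.43,0.08,-0.026,-0.01,0],
])

```text
time_s: 12.72
tool_pos: [0.5263, 0.2277, 0.2271]
tool_rot: [77.3, 54.7, -7.8]
force: [0.1, -0.4, -0.7]
grip_width: 0.0246
```

```bash
python3 - <<'E'
from h import *
p,d=read_camera('wrist'); m=camera_model('wrist')
W=cloud('wrist',d,m); cv2.imwrite('pics/w2.png',cv2.resize(cv2.cvtColor(p,cv2.COLOR_RGB2BGR)[100:310,130:410],(800,600)))
E
python3 s.py -.028 .150 .177
```

```text
12.775 [ -38.0574  -10.3217   -5.2593  119.4752   33.4931   52.0009 -145.0936] [0.5261 0.2287 0.2282] [-0.0757  0.1354  0.2249] 0.024698919394984847
[[ 0.5733  0.8181  0.0465]
 [-0.0764  0.1098 -0.991 ]
 [-0.8158  0.5646  0.1255]]
rack frame tcp [-0.0598  0.1584  0.2282]
tool axes in rack
 [[ 0.5665  0.8237 -0.0228]
 [-0.1162  0.0525 -0.9918]
 [-0.8158  0.5646  0.1255]]
goal [0.5584 0.2226 0.177 ] tool shift [ 0.0608 -0.0032  0.0012]
```

View pics/w2.png

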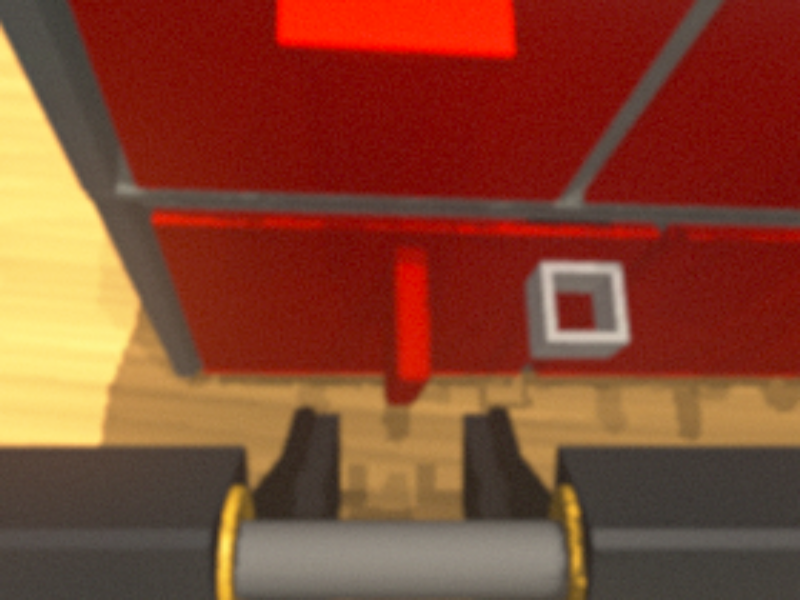

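The fin (410,320) is centred between the fingertips at about (325,430) and (480,430), so I'll advance and grip.

Emit:
step_arm([
  [-0.43,0.02,-0.003,0.0,0],
  [-0.43,0.04,-0.003,0.0,0],
  [-0.43,0.058,-0.003,0.0,0],
  [-0.43,0.058,-0.003,0.0,0],
  [-1,0.058,-0.003,0.0,0],
  [-1,0.058,-0.003,0.0,0],
  [-1,0.058,-0.003,0.0,0],
], newtons=40)

```text
time_s: 13.65
tool_pos: [0.5553, 0.2241, 0.1769]
tool_rot: [77.4, 54.8, -7.6]
force: [0.2, -0.4, -0.7]
grip_width: 0.0039
```

```bash
python3 s.py -.07 .150 .16
```

```text
13.65 [ -36.5136   -4.9305   -3.9496  120.9744   36.818    45.0483 -147.6508] [0.5553 0.2241 0.1769] [ 0.165  -0.4295 -0.7133] 0.003859353711689776
[[ 0.5719  0.8189  0.0482]
 [-0.0761  0.1115 -0.9908]
 [-0.8168  0.563   0.1261]]
rack frame tcp [-0.031   0.1518  0.1769]
tool axes in rack
 [[ 0.5652  0.8247 -0.021 ]
 [-0.1158  0.0541 -0.9918]
 [-0.8168  0.563   0.1261]]
goal [0.5165 0.2197 0.16  ] tool shift [-0.008  -0.0418  0.0005]
```

```bash
python3 - <<'E'
from h import *
p,d=read_camera('wrist'); m=camera_model('wrist')
a=cv2.resize(cv2.cvtColor(p,cv2.COLOR_RGB2BGR)[100:310,170:390],(550,525))
cv2.imwrite('pics/w3.png',a)
print(monitor.get_obs()['grip_width'],monitor.get_obs()['force'])
E
```

```text
0.0025390537720378706 [0.2302 0.3202 0.9492]
```

View pics/w3.png

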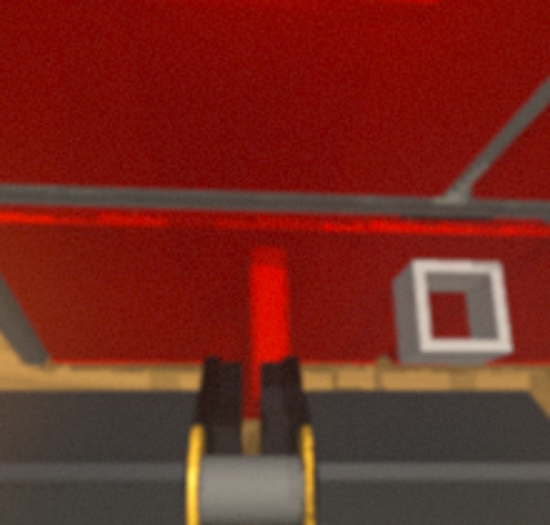

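```bash
python3 - <<'E'
from h import *
p,d=read_camera('wrist'); m=camera_model('wrist'); W=cloud('wrist',d,m)
T=np.array([.5968,.0749,0]);B=rot([0,0,4])
for u,v in[(277,210),(277,220),(277,230),(275,238),(275,242),(259,246),(259,252),(283,246),(283,252),(270,250),(270,260),(270,270),(250,200)]:
    print(u,v,p[v,u],d[v,u],B.T@(W[v,u]-T))
o=monitor.get_obs();print(o['tool_pos'],o['grip_width'],rot(m['attitude']),m['xyz'])
# rack frame points via top cam now
q,dt=read_camera('top'); Wt=(cloud('top',dt)-T)@B
s=(Wt[...,2]>.1)&(Wt[...,2]<.25)&(abs(Wt[...,1]-.15)<.03)&(Wt[...,0]<-.005)&(Wt[...,0]>-.06)
for x in np.argwhere(s)[::3]: print(x,Wt[tuple(x)],q[tuple(x)],end=';')
E
```

```text
277 210 [218   6   0] 0.18891801 [-0.0093  0.1471  0.1874]
277 220 [220  19   0] 0.18558522 [-0.0161  0.1475  0.1886]
277 230 [219  14   0] 0.18381962 [-0.0223  0.1476  0.1885]
275 238 [220  14   0] 0.18247814 [-0.0272  0.1489  0.1881]
275 242 [222  25   0] 0.18164933 [-0.0296  0.149   0.1882]
259 246 [43 28 22] 0.1681846 [-0.0343  0.1597  0.1996]
259 252 [46 30 22] 0.16140202 [-0.0386  0.1602  0.2053]
283 246 [44 24 19] 0.16903245 [-0.0344  0.1464  0.2004]
283 252 [46 24 26] 0.16085048 [-0.039   0.1477  0.2074]
270 250 [136  16  11] 0.18329492 [-0.0338  0.1517  0.1848]
270 260 [126  31  23] 0.18636188 [-0.0391  0.1512  0.1799]
270 270 [142 105  62] 0.3639675 [-0.024   0.1281 -0.0003]
250 200 [118   7  10] 0.19644299 [-0.0005  0.1634  0.1801]
[0.5553 0.2239 0.1766] 0.001508485871233057 [[ 0.0485 -0.9484  0.3134]
 [-0.9909 -0.0851 -0.1041]
 [ 0.1254 -0.3055 -0.9439]] [0.5179 0.2449 0.3652]
[176 193] [-0.0077  0.1513  0.1925] [106  27  18];[177 193] [-0.0096  0.1521  0.1885] [115  30  23];[177 196] [-0.0076  0.145   0.1792] [85 30 24];[178 195] [-0.0127  0.1465  0.1877] [126  31  22];[179 193] [-0.0172  0.1512  0.1946] [113  26  17];[179 196] [-0.0143  0.1447  0.1815] [79 25 15];[180 194] [-0.0188  0.1494  0.1886] [130  30  23];[180 197] [-0.0144  0.1439  0.1698] [62 25 16];[181 195] [-0.0244  0.1449  0.1978] [117  29  20];[182 193] [-0.0246  0.1525  0.1884] [112  27  20];[182 196] [-0.0255  0.1435  0.1899] [76 26 18];[183 194] [-0.0306  0.1477  0.1995] [100  31  23];[183 197] [-0.0243  0.1436  0.1727] [60 24 17];[185 196] [-0.0322  0.1453  0.1808] [63 33 25];[189 197] [-0.0382  0.147   0.1555] [68 50 38];
```

Emit:
step_arm([
  [-0.4,-0.005,0,0.002,0],
  [-0.4,-0.005,0,0.002,0],
  [-0.4,-0.005,0,0.002,0],
  [-0.4,0.01,0,0.002,0],
  [-0.4,0.01,0,0.002,0],
])

```text
time_s: 14.42
tool_pos: [0.5609, 0.2199, 0.1663]
tool_rot: [77.1, 54.9, -7.9]
force: [-0.2, -0.4, -0.9]
grip_width: 0.0257
```

Emit:
step_arm([
  [-0.4,0.01,0,0,0],
  [-0.4,0.018,0,0,0],
  [-0.4,0.018,0,0,0],
])

```text
time_s: 14.8
tool_pos: [0.5713, 0.2191, 0.1525]
tool_rot: [77.2, 54.9, -7.8]
force: [0.0, -0.0, 0.3]
grip_width: 0.0265
```

```bash
python3 - <<'E'
from h import *
p,d=read_camera('wrist'); m=camera_model('wrist')
a=cv2.resize(cv2.cvtColor(p,cv2.COLOR_RGB2BGR)[100:310,170:390],(550,525))
cv2.imwrite('pics/w4.png',a)
E
python3 s.py
```

```text
14.85 [ -35.6113   -2.0246   -3.1151  121.2209   38.601    41.7866 -148.7586] [0.5713 0.2194 0.1531] [ 0.2781 -0.4311 -0.1068] 0.026393984034120795
[[ 0.5706  0.8198  0.0478]
 [-0.0773  0.1115 -0.9907]
 [-0.8175  0.5617  0.127 ]]
rack frame tcp [-0.0153  0.1459  0.1531]
tool axes in rack
 [[ 0.5639  0.8256 -0.0215]
 [-0.1169  0.0541 -0.9917]
 [-0.8175  0.5617  0.127 ]]
```

View pics/w4.png

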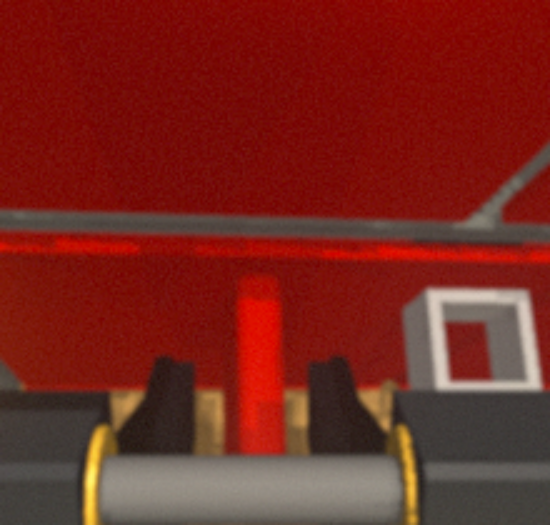

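The fin (262,350) is now clearly between the fingers, at (175,400) and (335,400), so I'll grip.

Emit:
step_arm([
  [-1,0,0,0,0],
  [-1,0,0,0,0],
  [-1,0,0,0,0],
  [-1,0,0,0,0],
], newtons=50)

```text
time_s: 15.35
tool_pos: [0.5715, 0.2186, 0.154]
tool_rot: [77.3, 54.8, -7.8]
force: [-3.1, -4.1, 3.8]
grip_width: 0.0112
```

```bash
python3 s.py -.07 .147 .14
```

```text
15.35 [ -35.5954   -2.125    -3.0727  121.2144   38.583    41.8586 -148.787 ] [0.5715 0.2186 0.154 ] [-3.0603 -4.1183  3.798 ] 0.011224446039856447
[[ 0.5712  0.8196  0.0454]
 [-0.078   0.1093 -0.9909]
 [-0.8171  0.5624  0.1264]]
rack frame tcp [-0.0152  0.1451  0.154 ]
tool axes in rack
 [[ 0.5643  0.8252 -0.0238]
 [-0.1177  0.0519 -0.9917]
 [-0.8171  0.5624  0.1264]]
goal [0.5167 0.2167 0.14  ] tool shift [-0.0197 -0.053  -0.0024]
```

Emit:
step_arm([
  [-1,-0.0015,-0.007,0,0],
  [-1,-0.0028,-0.014,-0.0004,0],
  [-1,-0.004,-0.021,-0.0007,0],
  [-1,-0.0043,-0.0284,-0.001,0],
  [-1,-0.004,-0.039,-0.0016,0],
  [-1,-0.0038,-0.05,-0.0022,0],
  [-1,-0.002,-0.06,-0.003,0],
  [-1,0,-0.071,-0.0037,0],
  [-1,0.003,-0.081,-0.0047,0],
  [-1,0.007,-0.0915,-0.0056,0],
  [-1,0.01,-0.098,-0.0065,0],
  [-1,0.01,-0.098,-0.0065,0],
])

```text
time_s: 16.85
tool_pos: [0.4951, 0.2128, 0.0884]
tool_rot: [77.0, 54.9, -8.1]
force: [-13.3, -4.7, 9.8]
grip_width: 0.0111
```

```bash
python3 - <<'E'
from h import *
p,d=read_camera('top')
cv2.imwrite('pics/t2.png',cv2.resize(cv2.cvtColor(p,cv2.COLOR_RGB2BGR)[110:250,150:350],(800,560)))
E
python3 s.py
```

```text
16.9 [  29.2294   -8.0235  -70.1975  130.536    35.3765   33.7925 -153.9983] [0.4951 0.2128 0.0885] [-11.584   -6.1561   8.6949] 0.01100039864065533
[[ 0.5697  0.8206  0.0454]
 [-0.0806  0.1108 -0.9906]
 [-0.8179  0.5607  0.1292]]
rack frame tcp [-0.0918  0.1447  0.0885]
tool axes in rack
 [[ 0.5627  0.8263 -0.0238]
 [-0.1201  0.0533 -0.9913]
 [-0.8179  0.5607  0.1292]]
```

View pics/t2.png

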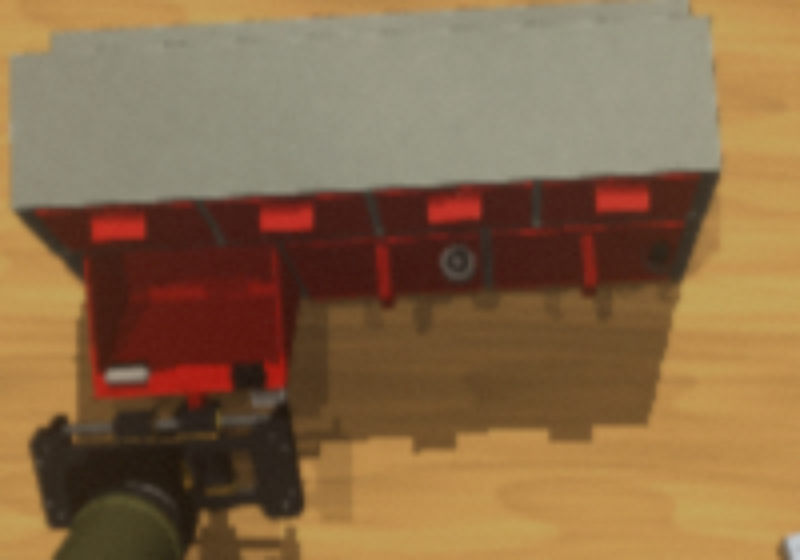

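The bin is tipped out. Its opening is at about (190,330), the other tabs are still in, and the nut and bearing bins are shut. Next I'll release, back off and lift the tool.

Emit:
step_arm([
  [-0.4,0,0,0,0],
  [-0.4,0,0,0,0],
  [-0.4,0,0,0,0],
  [-0.4,-0.03,0,0,0],
  [-0.4,-0.07,0,0,0],
  [-0.4,-0.11,0,0,0],
  [-0.4,-0.15,0,0,0],
  [-0.4,-0.15,0,0.05,0],
  [-0.4,-0.15,0,0.1,0],
  [-0.4,-0.15,0,0.15,0],
  [-0.4,-0.15,0,0.2,0],
  [-0.4,-0.15,0,0.2,0],
])

```text
time_s: 18.4
tool_pos: [0.4333, 0.1636, 0.1319]
tool_rot: [71.2, 59.2, -12.6]
force: [-0.6, 1.4, 1.3]
grip_width: 0.026
```

```bash
python3 s.py
```

```text
18.4 [ -30.9361  -17.1789  -12.4434  134.2105   29.3984   48.2943 -144.2202] [0.4333 0.1636 0.1319] [-0.617   1.3673  1.3452] 0.025956483589953838
[[ 0.5004  0.8634  0.0643]
 [-0.1114  0.1379 -0.9842]
 [-0.8586  0.4853  0.1652]]
rack frame tcp [-0.157   0.0999  0.1319]
tool axes in rack
 [[ 0.4914  0.8709 -0.0045]
 [-0.1461  0.0773 -0.9862]
 [-0.8586  0.4853  0.1652]]
```

Emit:
step_arm([
  [-0.4,-0.3,-0.5,0.15,0],
  [-0.4,-0.3,-0.5,0.15,0],
  [-0.4,-0.3,-0.5,0.15,0],
  [-0.4,-0.3,-0.5,0.15,0],
])

```text
time_s: 18.9
tool_pos: [0.3543, 0.1729, 0.0732]
tool_rot: [65.6, 60.9, -17.9]
force: [0.1, -1.0, 0.7]
grip_width: 0.0261
```

```bash
python3 s.py
```

```text
18.9 [ -28.323   -17.2222  -26.0462  140.2165   27.0059   49.0461 -154.1786] [0.3543 0.1729 0.0732] [ 0.0723 -1.0244  0.6558] 0.026078798489981042
[[ 0.4629  0.8841  0.0645]
 [-0.1493  0.1494 -0.9774]
 [-0.8738  0.4428  0.2011]]
rack frame tcp [-0.2351  0.1146  0.0732]
tool axes in rack
 [[ 0.4513  0.8924 -0.0039]
 [-0.1812  0.0874 -0.9796]
 [-0.8738  0.4428  0.2011]]
```

Emit:
step_arm([
  [-0.4,-0.04,0.02,0.01,-10],
  [-0.4,-0.08,0.05,0.03,-20],
  [-0.4,-0.1,0.08,0.06,-30],
  [-0.4,-0.09,0.11,0.1,-40],
  [-0.4,-0.08,0.13,0.14,-50],
  [-0.4,-0.063,0.132,0.18,-60],
  [-0.4,-0.063,0.132,0.18,-70],
  [-0.4,-0.063,0.132,0.18,-80],
  [-0.4,-0.063,0.132,0.18,-90],
  [-0.4,-0.063,0.132,0.18,-100],
  [-0.4,-0.063,0.132,0.18,-104],
])

```text
time_s: 20.27
tool_pos: [0.4539, 0.0316, 0.1499]
tool_rot: [-57.7, 63.9, -35.1]
force: [0.5, 0.7, -0.1]
grip_width: 0.026
```

```bash
python3 s.py
```

```text
20.275 [  8.3028 -17.2379 -29.625  128.7034  16.4963  52.6869  -7.179 ] [0.4539 0.0316 0.1499] [ 0.4892  0.7155 -0.1366] 0.026010627469440627
[[ 0.3594 -0.3138  0.8788]
 [-0.2527  0.8738  0.4154]
 [-0.8983 -0.3714  0.2348]]
rack frame tcp [-0.1455 -0.0333  0.1499]
tool axes in rack
 [[ 0.3409 -0.252   0.9057]
 [-0.2772  0.8936  0.353 ]
 [-0.8983 -0.3714  0.2348]]
```

Emit:
step_arm([
  [-0.4,-0.03,-0.04,-0.03,0],
  [-0.4,-0.06,-0.09,-0.06,0],
  [-0.4,-0.05,-0.14,-0.1,0],
  [-0.4,-0.043,-0.2,-0.14,0],
  [-0.4,-0.043,-0.25,-0.17,0],
  [-0.4,-0.043,-0.294,-0.2,0],
  [-0.4,-0.043,-0.294,-0.2,0],
])

```text
time_s: 21.15
tool_pos: [0.3864, -0.2161, 0.0544]
tool_rot: [-59.9, 66.1, -38.2]
force: [0.9, 0.2, 0.7]
grip_width: 0.026
```

```bash
python3 s.py
```

```text
21.15 [ 52.5702 -17.2015 -29.6006 140.2399  -3.9146  31.781   46.9539] [ 0.3864 -0.2161  0.0544] [0.8978 0.1667 0.7432] 0.025973836016337282
[[ 0.3177 -0.3114  0.8956]
 [-0.2501  0.8836  0.3959]
 [-0.9146 -0.3498  0.2029]]
rack frame tcp [-0.2302 -0.2756  0.0544]
tool axes in rack
 [[ 0.2995 -0.249   0.921 ]
 [-0.2717  0.9031  0.3325]
 [-0.9146 -0.3498  0.2029]]
```

Emit:
step_arm([
  [-0.4,-0.55,-0.21,0.12,0],
  [-0.4,-0.55,-0.21,0.12,0],
  [-0.4,-0.55,-0.21,0.12,0],
  [-0.4,-0.55,-0.21,0.12,0],
])

```text
time_s: 21.65
tool_pos: [0.4447, -0.2243, 0.2114]
tool_rot: [-62.2, 68.5, -39.9]
force: [-0.1, -0.5, -0.6]
grip_width: 0.0262
```

```bash
python3 s.py
```

```text
21.65 [ 45.3703 -17.2067 -22.7849 120.6096  -0.2792  54.7138  44.724 ] [ 0.4447 -0.2243  0.2114] [-0.094  -0.5139 -0.6479] 0.026199312594449742
[[ 0.2816 -0.332   0.9002]
 [-0.2351  0.8857  0.4002]
 [-0.9303 -0.3244  0.1714]]
rack frame tcp [-0.1726 -0.2879  0.2114]
tool axes in rack
 [[ 0.2645 -0.2694  0.926 ]
 [-0.2542  0.9067  0.3365]
 [-0.9303 -0.3244  0.1714]]
```

Emit:
step_arm([
  [-0.4,-0.55,0.27,-0.17,0],
  [-0.4,-0.55,0.27,-0.17,0],
  [-0.4,-0.55,0.27,-0.17,0],
  [-0.4,-0.55,0.27,-0.17,0],
])

```text
time_s: 22.15
tool_pos: [0.2213, -0.1058, 0.0759]
tool_rot: [-148.8, 59.5, -120.5]
force: [0.0, 0.5, -0.0]
grip_width: 0.0265
```

Emit:
step_arm([
  [-0.4,-0.55,0.27,-0.17,0],
  [-0.4,-0.55,0.27,-0.17,0],
  [-0.4,-0.55,0.27,-0.17,0],
  [-0.4,-0.55,0.27,-0.17,0],
])

```text
time_s: 22.65
tool_pos: [0.213, -0.0449, 0.1502]
tool_rot: [-146.8, 60.2, -119.5]
force: [0.2, -0.1, -0.0]
grip_width: 0.026
```

```bash
python3 s.py
```

```text
22.65 [ -2.1363 -17.2376 -20.4947 131.0258  12.679   88.6224   3.8324] [ 0.213  -0.0449  0.1502] [ 0.2427 -0.1437 -0.018 ] 0.026014611423895256
[[-0.2445 -0.4948  0.8339]
 [-0.4328  0.8253  0.3628]
 [-0.8677 -0.2722 -0.4159]]
rack frame tcp [-0.3912 -0.0927  0.1502]
tool axes in rack
 [[-0.2741 -0.436   0.8572]
 [-0.4146  0.8578  0.3038]
 [-0.8677 -0.2722 -0.4159]]
```

Emit:
step_arm([
  [-0.4,-0.69,0.111,0.164,0],
  [-0.4,-0.69,0.111,0.164,0],
  [-0.4,-0.69,0.111,0.164,0],
  [-0.4,-0.69,0.111,0.164,0],
  [-0.4,-0.69,0.111,0.164,0],
  [-0.4,-0.69,0.111,0.164,0],
  [-0.4,-0.69,0.111,0.164,0],
])

```text
time_s: 23.52
tool_pos: [0.3411, 0.1569, 0.3587]
tool_rot: [-153.2, 58.9, -125.2]
force: [0.4, -0.2, -0.3]
grip_width: 0.0263
```

```bash
python3 s.py
```

```text
23.525 [-34.8549   5.3493  -3.1135  87.7594   9.8977 116.5482  -7.917 ] [0.3411 0.1569 0.3587] [ 0.4005 -0.1778 -0.2966] 0.02631700649250734
[[-0.2976 -0.5072  0.8088]
 [-0.4216  0.8299  0.3653]
 [-0.8565 -0.2323 -0.4608]]
rack frame tcp [-0.2494  0.0996  0.3587]
tool axes in rack
 [[-0.3263 -0.448   0.8323]
 [-0.3998  0.8633  0.308 ]
 [-0.8565 -0.2323 -0.4608]]
```

Emit:
step_arm([
  [-0.4,-0.55,0.096,0.106,0],
  [-0.4,-0.55,0.096,0.106,0],
  [-0.4,-0.55,0.096,0.106,0],
  [-0.4,-0.55,0.096,0.106,0],
])

```text
time_s: 24.02
tool_pos: [0.3892, 0.202, 0.3716]
tool_rot: [-153.5, 59.1, -125.5]
force: [2.5, -0.3, -1.0]
grip_width: 0.0262
```

```bash
python3 s.py
```

```text
24.025 [-83.2805  19.8598  60.2088  78.8561  -0.5595 117.4238   7.2299] [0.3892 0.202  0.3716] [ 2.5432 -0.34   -1.0262] 0.026208927597539643
[[-0.2986 -0.5052  0.8097]
 [-0.4179  0.832   0.3649]
 [-0.858  -0.2295 -0.4595]]
rack frame tcp [-0.1982  0.1413  0.3716]
tool axes in rack
 [[-0.327  -0.4459  0.8332]
 [-0.3961  0.8652  0.3076]
 [-0.858  -0.2295 -0.4595]]
```

Emit:
step_arm([
  [-0.4,-0.65,0.02,-0.1,0],
  [-0.4,-0.65,0.02,-0.1,0],
  [-0.4,-0.65,0.02,-0.1,0],
  [-0.4,-0.65,0.02,-0.1,0],
  [-0.4,-0.65,0.02,-0.1,0],
])

```text
time_s: 24.65
tool_pos: [0.3302, 0.234, 0.3981]
tool_rot: [-154.7, 64.2, -124.8]
force: [-0.9, 1.8, 2.6]
grip_width: 0.0263
```

```bash
python3 s.py
```

```text
24.65 [-103.4123   12.0166   71.1612   82.1441   -0.8838  117.644    -0.6477] [0.3302 0.234  0.3981] [-0.8605  1.8013  2.5858] 0.026296569301353042
[[-0.2487 -0.5221  0.8158]
 [-0.3576  0.8323  0.4236]
 [-0.9002 -0.1864 -0.3937]]
rack frame tcp [-0.2548  0.1773  0.3981]
tool axes in rack
 [[-0.273  -0.4628  0.8434]
 [-0.3394  0.8667  0.3657]
 [-0.9002 -0.1864 -0.3937]]
```

Emit:
step_arm([
  [-0.4,-0.65,0.05,-0.05,0],
  [-0.4,-0.65,0.05,-0.05,0],
  [-0.4,-0.65,0.05,-0.05,0],
  [-0.4,-0.65,0.05,-0.05,0],
])

```text
time_s: 25.15
tool_pos: [0.2832, 0.3383, 0.4285]
tool_rot: [-144.1, 68.5, -103.3]
force: [1.5, 3.7, 0.1]
grip_width: 0.0258
```

Emit:
step_arm([
  [-0.4,-0.65,0.05,-0.05,0],
  [-0.4,-0.65,0.05,-0.05,0],
  [-0.4,-0.65,0.05,-0.05,0],
  [-0.4,-0.65,0.05,-0.05,0],
])

```text
time_s: 25.65
tool_pos: [0.1445, 0.4683, 0.4205]
tool_rot: [-144.3, 70.1, -87.8]
force: [-1.9, 3.0, -4.4]
grip_width: 0.0259
```

```bash
python3 s.py
```

```text
25.65 [-118.9006   17.6666   54.0352   69.7379   -5.5883  117.446    -9.2771] [0.1445 0.4683 0.4205] [-1.9314  2.9616 -4.3853] 0.025910454153073074
[[ 0.0129 -0.8324  0.554 ]
 [-0.3402  0.5174  0.7852]
 [-0.9403 -0.1986 -0.2765]]
rack frame tcp [-0.4237  0.4239  0.4205]
tool axes in rack
 [[-0.0109 -0.7943  0.6075]
 [-0.3403  0.5742  0.7447]
 [-0.9403 -0.1986 -0.2765]]
```

Emit:
step_arm([
  [-0.4,-0.65,0,0,0],
  [-0.4,-0.65,0,0,0],
  [-0.4,-0.65,0,0,0],
  [-0.4,-0.65,0,0,0],
])

```text
time_s: 26.15
tool_pos: [0.1337, 0.4502, 0.5299]
tool_rot: [-109.2, 82.1, -55.6]
force: [0.8, 1.1, -0.9]
grip_width: 0.0259
```

Emit:
step_arm([
  [-0.4,-0.65,0,0,0],
  [-0.4,-0.65,0,0,0],
  [-0.4,-0.65,0,0,0],
  [-0.4,-0.65,0,0,0],
])

```text
time_s: 26.65
tool_pos: [0.1487, 0.4697, 0.5617]
tool_rot: [-80.4, 82.9, -28.0]
force: [0.6, -0.7, -0.6]
grip_width: 0.026
```

```bash
python3 s.py
```

```text
26.65 [-138.6965    8.7937   70.883    60.2572   -1.4175  117.5806  -16.2419] [0.1487 0.4697 0.5617] [ 0.62   -0.6722 -0.5595] 0.025991158671227158
[[ 0.1089 -0.7854  0.6093]
 [-0.058   0.6069  0.7926]
 [-0.9924 -0.1217  0.0206]]
rack frame tcp [-0.4194  0.4251  0.5617]
tool axes in rack
 [[ 0.1046 -0.7411  0.6632]
 [-0.0654  0.6602  0.7482]
 [-0.9924 -0.1217  0.0206]]
```

Emit:
step_arm([
  [-0.4,0.02,-0.056,-0.005,5],
  [-0.4,0.04,-0.11,-0.015,10],
  [-0.4,0.06,-0.165,-0.02,15],
  [-0.4,0.08,-0.22,-0.03,20],
  [-0.2,0.1,-0.275,-0.04,25],
  [0,0.12,-0.33,-0.05,30],
  [0,0.14,-0.39,-0.06,34],
  [0,0.16,-0.44,-0.07,34],
  [0,0.169,-0.486,-0.082,34],
  [0,0.169,-0.486,-0.082,34],
])

```text
time_s: 27.9
tool_pos: [0.5028, 0.0845, 0.4504]
tool_rot: [-46.7, 83.0, -29.9]
force: [-0.7, 0.4, -0.5]
grip_width: 0.0439
```

```bash
cat > g.py <<'E'
from h import *
import sys
o=monitor.get_obs(); M=rot(o['tool_rot']); p=o['tool_pos']
print(o['time_s'],o['qpos'],p,o['force'],o['grip_width']);print(M)
g=np.array([float(v) for v in sys.argv[1:4]]); print('shift',M.T@(g-p))
E
python3 g.py .403 -.2715 .2
```

```text
27.9 [-91.4934 -14.3789  60.9367  81.9284  19.0006 101.0069  -9.8029] [0.5028 0.0845 0.4504] [-0.6849  0.4425 -0.4954] 0.04386500508864403
[[ 0.1055 -0.2847  0.9528]
 [-0.0606  0.9545  0.2919]
 [-0.9926 -0.0886  0.0835]]
shift [ 0.2596 -0.2892 -0.2199]
```

Emit:
step_arm([
  [0.2,0.033,-0.036,-0.027,0],
  [0.2,0.065,-0.072,-0.055,0],
  [0.2,0.097,-0.108,-0.082,0],
  [0.2,0.13,-0.145,-0.11,0],
  [0.2,0.162,-0.181,-0.137,0],
  [0.2,0.195,-0.217,-0.165,0],
  [0.2,0.227,-0.253,-0.192,0],
  [0.2,0.26,-0.289,-0.22,0],
  [0.2,0.26,-0.289,-0.22,0],
])

```text
time_s: 29.02
tool_pos: [0.4019, -0.2679, 0.1978]
tool_rot: [-47.3, 83.2, -30.2]
force: [-0.5, 0.5, 0.1]
grip_width: 0.0519
```

```bash
python3 - <<'E'
from h import *
p,d=read_camera('wrist'); m=camera_model('wrist'); W=cloud('wrist',d,m); save('pics/w5.png',p)
q=(W[...,2]>.016)&(W[...,2]<.03)&(np.hypot(W[...,0]-.412,W[...,1]+.30)<.08)
if q.sum()>50:
  r=cv2.minAreaRect(W[q][:,:2].astype(np.float32)); print(q.sum(),r,cv2.boxPoints(r))
E
python3 g.py .403 -.2715 .1
```

```text
2008 ((0.41416069865226746, -0.2997820973396301), (0.025524795055389404, 0.12003253400325775), 18.631954193115234) [[ 0.3829 -0.247 ]
 [ 0.4212 -0.3607]
 [ 0.4454 -0.3526]
 [ 0.4071 -0.2388]]
29.075 [-19.9234 -13.2387  44.421  113.5739  10.5104  69.3203  38.5367] [ 0.4042 -0.2657  0.1992] [0.3034 0.5816 0.428 ] 0.052266752708011635
[[ 0.1047 -0.2945  0.9499]
 [-0.0588  0.9516  0.3015]
 [-0.9928 -0.0874  0.0823]]
shift [ 0.0987  0.0035 -0.0111]
```

View pics/w5.png

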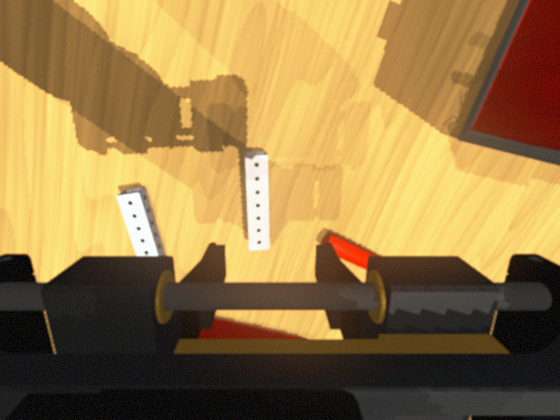

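The tube (258,200) lies between the fingers at (213,260) and (328,260), and the wrist fit agrees with the top view. Next I'll descend part-way.

Emit:
step_arm([
  [0.2,0.05,0.0035,-0.01,0],
  [0.2,0.1,0.0035,-0.011,0],
  [0.2,0.148,0.004,-0.014,0],
  [0.2,0.148,0.004,-0.014,0],
])

```text
time_s: 29.58
tool_pos: [0.4055, -0.2714, 0.0495]
tool_rot: [-48.3, 83.4, -30.4]
force: [-1.0, 0.2, 0.0]
grip_width: 0.0522
```

```bash
python3 - <<'E'
from h import *
p,d=read_camera('wrist'); m=camera_model('wrist'); W=cloud('wrist',d,m)
a=cv2.cvtColor(p,cv2.COLOR_RGB2BGR)[130:340,130:410]; cv2.imwrite('pics/w6.png',cv2.resize(a,(560,420)))
for u in (213,220,320,328):
  print(u,[(v,W[v,u].round(3).tolist()) for v in range(225,275,8)])
E
python3 g.py .404 -.2713 .025
```

```text
213 [(225, [0.37, -0.29, 0.003]), (233, [0.372, -0.297, 0.001]), (241, [0.373, -0.303, 0.002]), (249, [0.372, -0.271, 0.073]), (257, [0.373, -0.272, 0.079]), (265, [0.373, -0.27, 0.09]), (273, [0.374, -0.269, 0.098])]
220 [(225, [0.375, -0.289, 0.001]), (233, [0.377, -0.295, 0.002]), (241, [0.379, -0.302, 0.001]), (249, [0.376, -0.272, 0.069]), (257, [0.376, -0.27, 0.081]), (265, [0.377, -0.274, 0.082]), (273, [0.378, -0.277, 0.085])]
320 [(225, [0.451, -0.267, 0.002]), (233, [0.454, -0.273, 0.002]), (241, [0.457, -0.28, 0.002]), (249, [0.428, -0.254, 0.075]), (257, [0.426, -0.255, 0.083]), (265, [0.427, -0.258, 0.085]), (273, [0.429, -0.263, 0.085])]
328 [(225, [0.458, -0.265, 0.001]), (233, [0.46, -0.271, 0.003]), (241, [0.463, -0.278, 0.002]), (249, [0.431, -0.252, 0.078]), (257, [0.429, -0.253, 0.085]), (265, [0.427, -0.253, 0.094]), (273, [0.425, -0.253, 0.101])]
29.625 [-21.3477   0.886   53.2002 123.138   -1.2727  49.4483  50.4098] [ 0.4075 -0.2723  0.0518] [ 0.7416 -0.588   0.7785] 0.052037217529826
[[ 0.1043 -0.3016  0.9477]
 [-0.0594  0.9493  0.3087]
 [-0.9928 -0.0885  0.0811]]
shift [ 0.0262  0.0044 -0.0052]
```

View pics/w6.png

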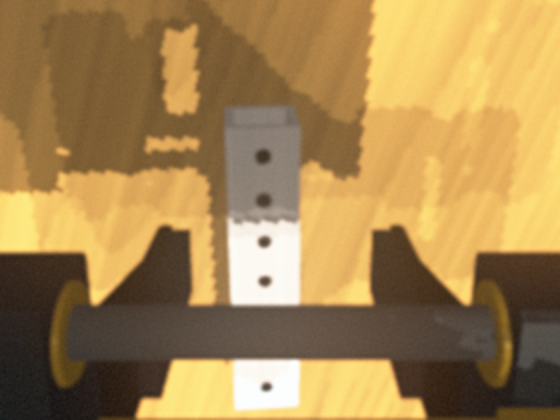

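Emit:
step_arm([
  [0.2,0.015,0.004,-0.003,0],
  [0.2,0.029,0.004,-0.003,0],
  [0.2,0.029,0.004,-0.003,0],
])

```text
time_s: 30.0
tool_pos: [0.4073, -0.2715, 0.023]
tool_rot: [-46.3, 82.9, -28.5]
force: [0.4, 0.5, 0.3]
grip_width: 0.052
```

```bash
python3 - <<'E'
from h import *
p,d=read_camera('wrist'); m=camera_model('wrist'); W=cloud('wrist',d,m)
a=cv2.cvtColor(p,cv2.COLOR_RGB2BGR)[130:340,130:410]; cv2.imwrite('pics/w7.png',cv2.resize(a,(560,420)))
for u in (213,220,320,328):
  print(u,[(v,W[v,u].round(3).tolist()) for v in range(237,260,4)])
E
python3 g.py .404 -.2713 .02
```

```text
213 [(237, [0.372, -0.286, 0.0]), (241, [0.373, -0.289, -0.0]), (245, [0.372, -0.271, 0.039]), (249, [0.372, -0.27, 0.045]), (253, [0.372, -0.272, 0.046]), (257, [0.373, -0.271, 0.052])]
220 [(237, [0.376, -0.284, 0.0]), (241, [0.377, -0.288, -0.0]), (245, [0.376, -0.272, 0.035]), (249, [0.376, -0.271, 0.042]), (253, [0.376, -0.27, 0.047]), (257, [0.376, -0.27, 0.051])]
320 [(237, [0.445, -0.266, -0.001]), (241, [0.446, -0.269, -0.0]), (245, [0.43, -0.254, 0.04]), (249, [0.428, -0.254, 0.047]), (253, [0.427, -0.254, 0.051]), (257, [0.426, -0.254, 0.055])]
328 [(237, [0.45, -0.264, 0.0]), (241, [0.452, -0.267, -0.001]), (245, [0.433, -0.251, 0.044]), (249, [0.431, -0.251, 0.05]), (253, [0.431, -0.252, 0.052]), (257, [0.429, -0.252, 0.057])]
30.05 [-20.4397   4.7902  53.5147 124.7014  -6.1356  45.5089  54.5863] [ 0.4076 -0.2718  0.0234] [ 0.1468 -0.2455  0.1905] 0.05174760155565701
[[ 0.1087 -0.301   0.9474]
 [-0.059   0.9494  0.3084]
 [-0.9923 -0.0894  0.0854]]
shift [ 0.0029  0.0019 -0.0035]
```

Emit:
step_arm([
  [0.2,0.004,0.002,-0.0035,0],
  [0.2,0.004,0.002,-0.0035,0],
])

```text
time_s: 30.3
tool_pos: [0.4033, -0.2711, 0.0183]
tool_rot: [-46.3, 83.0, -28.5]
force: [0.5, 0.1, 0.1]
grip_width: 0.0518
```

Emit:
step_arm([
  [0.2,0.004,0,0,0],
  [0.2,0.004,0,0,0],
])

```text
time_s: 30.55
tool_pos: [0.4038, -0.2715, 0.014]
tool_rot: [-46.8, 83.0, -29.0]
force: [-0.2, -0.1, 0.3]
grip_width: 0.0524
```

Emit:
step_arm([
  [0.2,0.006,0,0,0],
  [0.2,0.006,0,0,0],
])

```text
time_s: 30.8
tool_pos: [0.4041, -0.2718, 0.0077]
tool_rot: [-47.0, 83.0, -29.2]
force: [-0.1, 0.5, 0.3]
grip_width: 0.0522
```

Emit:
step_arm([
  [0.2,0.006,0,0,0],
  [0.2,0.006,0,0,0],
])

```text
time_s: 31.05
tool_pos: [0.4048, -0.2722, 0.0018]
tool_rot: [-47.0, 83.0, -29.2]
force: [-0.2, -0.3, 0.9]
grip_width: 0.0525
```

Emit:
step_arm([
  [0.2,0.005,0,0,0],
  [0.2,0.005,0,0,0],
])

```text
time_s: 31.3
tool_pos: [0.4054, -0.2725, -0.003]
tool_rot: [-46.9, 83.0, -29.1]
force: [-0.2, 0.2, -0.3]
grip_width: 0.0522
```

```bash
python3 - <<'E'
from h import *
p,d=read_camera('wrist'); m=camera_model('wrist'); W=cloud('wrist',d,m)
for u in (213,220,320,328):
  print(u,[(v,W[v,u].round(3).tolist()) for v in range(237,260,3)])
E
python3 g.py .404 -.2713 -.01
```

```text
213 [(237, [0.369, -0.274, -0.001]), (240, [0.369, -0.276, -0.001]), (243, [0.369, -0.272, 0.01]), (246, [0.37, -0.271, 0.015]), (249, [0.37, -0.271, 0.019]), (252, [0.37, -0.272, 0.02]), (255, [0.37, -0.272, 0.023]), (258, [0.371, -0.271, 0.027])]
220 [(237, [0.373, -0.272, -0.0]), (240, [0.373, -0.274, -0.0]), (243, [0.374, -0.276, -0.001]), (246, [0.374, -0.272, 0.01]), (249, [0.374, -0.272, 0.015]), (252, [0.374, -0.272, 0.018]), (255, [0.374, -0.271, 0.023]), (258, [0.374, -0.27, 0.027])]
320 [(237, [0.432, -0.256, -0.001]), (240, [0.433, -0.258, -0.001]), (243, [0.433, -0.26, -0.0]), (246, [0.427, -0.254, 0.016]), (249, [0.426, -0.255, 0.019]), (252, [0.425, -0.254, 0.024]), (255, [0.424, -0.255, 0.027]), (258, [0.425, -0.256, 0.028])]
328 [(237, [0.437, -0.255, -0.001]), (240, [0.438, -0.257, -0.001]), (243, [0.431, -0.252, 0.015]), (246, [0.43, -0.252, 0.02]), (249, [0.429, -0.252, 0.024]), (252, [0.428, -0.252, 0.026]), (255, [0.428, -0.253, 0.028]), (258, [0.427, -0.253, 0.032])]
31.35 [-18.5994   8.6835  52.692  125.8401 -11.0547  42.3575  58.9076] [ 0.4055 -0.2726 -0.0029] [-0.5334 -0.5282  0.1413] 0.05194935286721249
[[ 0.1067 -0.3009  0.9477]
 [-0.0593  0.9495  0.3082]
 [-0.9925 -0.089   0.0835]]
shift [ 0.0068  0.0023 -0.0017]
```

The wrist depth puts the actual fingertips about 30 mm behind where the stated TCP geometry places them, so I'll trust the camera: tips at about 9 mm. I'll grip here.

Emit:
step_arm([
  [-1,0,0,0,0],
  [-1,0,0,0,0],
  [-1,0,0,0,0],
  [-1,0,0,0,0],
  [-1,0,0,0,0],
], newtons=45)

```text
time_s: 31.98
tool_pos: [0.4056, -0.2725, -0.0026]
tool_rot: [-46.7, 83.0, -28.9]
force: [-0.9, -0.0, 1.5]
grip_width: 0.0254
```

Emit:
step_arm([
  [-1,-0.03,0,0,0],
  [-1,-0.09,0,0,0],
  [-1,-0.15,0,0,0],
  [-1,-0.21,0,0,0],
  [-1,-0.25,0,0,0],
  [-1,-0.25,0,0,0],
])

```text
time_s: 32.72
tool_pos: [0.3801, -0.2591, 0.2485]
tool_rot: [-46.4, 82.6, -28.7]
force: [-0.2, -0.6, -1.4]
grip_width: 0.0252
```

```bash
python3 - <<'E'
from h import *
p,d=read_camera('wrist'); m=camera_model('wrist'); W=cloud('wrist',d,m)
a=cv2.cvtColor(p,cv2.COLOR_RGB2BGR)[70:350,100:460]
q,_=read_camera('top'); b=cv2.cvtColor(q,cv2.COLOR_RGB2BGR)[110:390,150:510]
cv2.imwrite('pics/w8.png',np.hstack([a,b]))
E
python3 g.py .46 -.10 .36
```

```text
32.825 [-10.3795 -17.0133  34.2543 112.0558  10.5228  75.3046  38.9383] [ 0.3784 -0.2581  0.2448] [-1.0088  0.3986 -1.1745] 0.025326898553723845
[[ 0.1067 -0.2999  0.948 ]
 [-0.0591  0.9498  0.3071]
 [-0.9925 -0.0888  0.0836]]
shift [-0.1149  0.1154  0.1356]
```

View pics/w8.png

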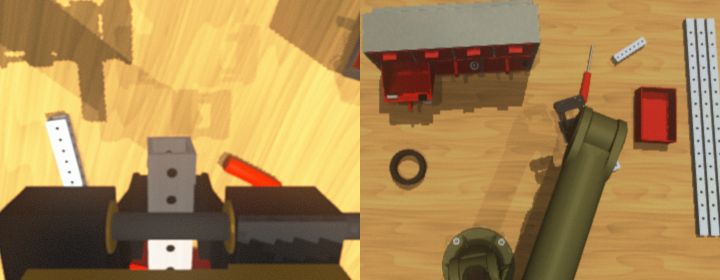

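The tube is gripped (at (172,200) in the left half) and the bin stays tipped out. Next is the carry to the bin with a turn.

Emit:
step_arm([
  [-1,-0.05,0.02,0.02,0],
  [-1,-0.09,0.055,0.05,-5],
  [-1,-0.12,0.095,0.09,-13],
  [-1,-0.135,0.14,0.125,-22],
  [-1,-0.139,0.189,0.162,-31],
  [-1,-0.142,0.235,0.185,-40],
  [-1,-0.145,0.285,0.205,-49],
  [-1,-0.148,0.33,0.225,-58],
  [-1,-0.15,0.37,0.245,-67],
  [-1,-0.151,0.407,0.26,-75.7],
  [-1,-0.151,0.407,0.26,-75.7],
  [-1,-0.151,0.407,0.26,-75.7],
])

```text
time_s: 34.33
tool_pos: [0.4864, 0.2169, 0.3793]
tool_rot: [-123.7, 83.0, -30.2]
force: [-0.2, -0.5, 0.4]
grip_width: 0.0249
```

```bash
python3 s.py -.058 .150 .25
```

```text
34.325 [-24.8991  -0.4305  -6.3734  85.6155   6.0962  91.4558  62.5021] [0.4864 0.2169 0.3793] [-0.1615 -0.4762  0.3604] 0.02490099962600805
[[ 0.1052 -0.9928 -0.0565]
 [-0.0613 -0.0632  0.9961]
 [-0.9926 -0.1013 -0.0675]]
rack frame tcp [-0.1002  0.1494  0.3793]
tool axes in rack
 [[ 0.1006 -0.9948  0.0131]
 [-0.0685  0.0063  0.9976]
 [-0.9926 -0.1013 -0.0675]]
goal [0.5285 0.2205 0.25  ] tool shift [ 0.1326 -0.0289  0.0099]
```

Emit:
step_arm([
  [-1,0.03,0.02,0.002,0],
  [-1,0.08,0.028,0.005,0],
  [-1,0.13,0.032,0.009,0],
  [-1,0.18,0.035,0.012,0],
  [-1,0.21,0.037,0.0145,0],
  [-1,0.219,0.037,0.0148,0],
  [-1,0.219,0.037,0.0148,0],
])

```text
time_s: 35.2
tool_pos: [0.4729, 0.2163, 0.1591]
tool_rot: [-122.4, 82.9, -29.0]
force: [-0.0, 0.1, -0.4]
grip_width: 0.0253
```

```bash
python3 - <<'E'
from h import *
p,d=read_camera('wrist'); m=camera_model('wrist'); W=cloud('wrist',d,m)
T=np.array([.5968,.0749,0]);B=rot([0,0,4]);Wr=(W-T)@B
a=cv2.cvtColor(p,cv2.COLOR_RGB2BGR)
q,dt=read_camera('top'); b=cv2.cvtColor(q,cv2.COLOR_RGB2BGR)[140:240,150:280]
cv2.imwrite('pics/w9.png',np.hstack([cv2.resize(a,(480,360)),cv2.resize(b,(468,360))[:,:320]]))
Wt=(cloud('top',dt)-T)@B
for n,w in(('wrist',Wr),('top',Wt)):
  for y in(.095,.19,.205,.215):
    s=(abs(w[...,1]-y)<.004)&(w[...,0]<-.06)&(w[...,0]>-.14)&(w[...,2]<.16)&(w[...,2]>.05)
    if s.sum(): P=w[s]; print(n,y,s.sum(),P[np.argsort(-P[:,2])[:3]].tolist())
E
python3 s.py -.060 .150 .155
```

```text
wrist 0.095 160 [[-0.1041032691730912, 0.09598327610378851, 0.1531423028338578], [-0.10388555573181052, 0.094491221131022, 0.1528446674260858], [-0.1037186616757354, 0.09302561157422477, 0.1526302554024531]]
wrist 0.19 45 [[-0.1012843518289679, 0.18852567572852158, 0.14451000740959402], [-0.10123721750395502, 0.19057936539595577, 0.1443440401683568], [-0.10191246615302522, 0.18851770836846665, 0.14424107035512354]]
wrist 0.205 35 [[-0.10155463404957481, 0.20201284709724526, 0.14438248459570102], [-0.10143769169954163, 0.20273391798642748, 0.14415757342548144], [-0.10138721567359144, 0.2034306377767226, 0.1440440273351781]]
wrist 0.215 34 [[-0.10198081042607894, 0.2126235354172157, 0.14463660379853732], [-0.10182811985607049, 0.21471496632049514, 0.14429381564847238], [-0.10168881771934296, 0.21545718748924772, 0.14403088683759518]]
35.3 [-24.9218   1.5686  -7.3129 108.4803   6.9572  66.5531  58.6435] [0.4736 0.2173 0.1604] [-1.0838 -0.617  -0.3156] 0.02547263384011732
[[ 0.1097 -0.9923 -0.0566]
 [-0.0581 -0.0633  0.9963]
 [-0.9923 -0.106  -0.0646]]
rack frame tcp [-0.113   0.1507  0.1604]
tool axes in rack
 [[ 0.1054 -0.9943  0.013 ]
 [-0.0656  0.0061  0.9978]
 [-0.9923 -0.106  -0.0646]]
goal [0.5265 0.2203 0.155 ] tool shift [ 0.011  -0.0521  0.0004]
```

View pics/w9.png

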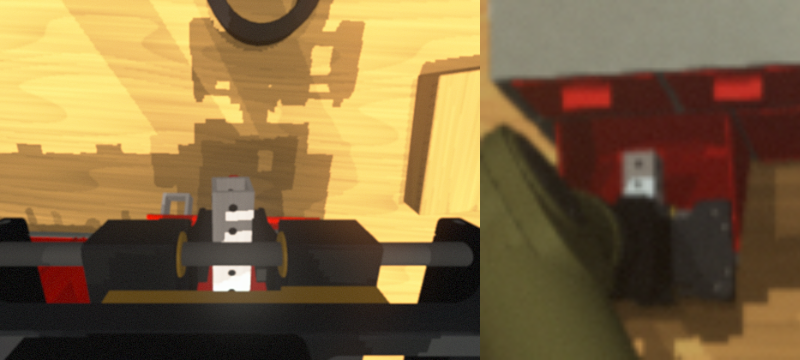

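The right half shows the tube at (640,175) above the bin's opening. The wall top is at x -0.102, z 0.144 in the rack frame, which matches the 0.75 stop. Now forward, lower and release.

Emit:
step_arm([
  [-1,0.004,-0.02,0,0],
  [-1,0.009,-0.04,0,0],
  [-1,0.012,-0.054,0,0],
  [-1,0.02,-0.055,0,0],
  [-1,0.02,-0.055,0,0],
  [-0.2,0.02,-0.055,0,0],
  [-0.1,0.02,-0.055,0,0],
  [-0.1,0.02,-0.055,0,0],
  [-0.1,0.02,-0.055,0,0],
])

```text
time_s: 36.42
tool_pos: [0.5293, 0.2196, 0.1447]
tool_rot: [-122.3, 82.9, -28.8]
force: [0.5, 0.1, 0.2]
grip_width: 0.0391
```

```bash
python3 s.py -.12 .150 .22
```

```text
36.425 [-23.775    8.3423  -5.9094 103.0172   7.5596  65.1621  60.9447] [0.5293 0.2196 0.1447] [0.5449 0.0718 0.2316] 0.03907462850687648
[[ 0.1076 -0.9925 -0.0576]
 [-0.0591 -0.0643  0.9962]
 [-0.9924 -0.1038 -0.0656]]
rack frame tcp [-0.0573  0.149   0.1447]
tool axes in rack
 [[ 0.1032 -0.9946  0.012 ]
 [-0.0665  0.0051  0.9978]
 [-0.9924 -0.1038 -0.0656]]
goal [0.4666 0.2162 0.22  ] tool shift [-0.0812  0.0546 -0.0047]
```

Emit:
step_arm([
  [-0.1,-0.02,0.02,0,0],
  [-0.1,-0.03,0.06,0,0],
  [-0.5,-0.06,0.09,0,0],
  [-1,-0.12,0.1,0,0],
  [-1,-0.18,0.1,0,0],
  [-1,-0.24,0.1,0,0],
  [-1,-0.3,0.1,0,0],
  [-1,-0.75,0.1,0,0],
  [-1,-0.75,0.1,0,0],
  [-1,-0.75,0.1,0,0],
  [-1,-0.75,0.1,0,0],
])

```text
time_s: 37.8
tool_pos: [0.3768, 0.2406, 0.6033]
tool_rot: [-111.4, 82.0, -17.6]
force: [-1.3, 1.3, -0.3]
grip_width: 0.0002
```

```bash
python3 - <<'E'
from h import *
T=np.array([.5968,.0749,0]);B=rot([0,0,4])
for n in('top','scene'):
  q,dt=read_camera(n); b=cv2.cvtColor(q,cv2.COLOR_RGB2BGR)
  b=b[140:240,140:280] if n=='top' else b[90:190,220:360]
  cv2.imwrite(f'pics/{n}9.png',cv2.resize(b,(400,286)))
  Wt=(cloud(n,dt)-T)@B
  for r in regions_of(n,'tube')[:5]:
    s=r['pixels']&(dt>0); print(n,r['p'],r['pixel'],np.median(Wt[s],0))
a=cv2.imread('pics/top9.png');b=cv2.imread('pics/scene9.png');cv2.imwrite('pics/x9.png',np.hstack([a,b]))
E
python3 s.py
```

```text
top 0.79 [419.3, 163.4] [ 0.0521 -0.5633  0.0248]
top 0.67 [390.8, 281.2] [-0.337  -0.4335  0.0242]
top 0.52 [199.0, 189.6] [-0.025   0.1518  0.1021]
scene 0.7 [283.9, 139.6] [-0.0238  0.1443  0.0943]
scene 0.7 [367.4, 324.3] [ 0.0499 -0.5639  0.0233]
scene 0.54 [245.7, 320.1] [-0.3379 -0.4395  0.0241]
38.0 [ -2.7648  -2.1751 -36.0621  60.8764   6.0465 116.6948  57.428 ] [0.3784 0.2377 0.6002] [ 0.0599  0.0257 -1.329 ] 0.0005795345116920016
[[ 0.1278 -0.9903 -0.0552]
 [-0.0464 -0.0616  0.997 ]
 [-0.9907 -0.1248 -0.0539]]
rack frame tcp [-0.2065  0.1777  0.6002]
tool axes in rack
 [[ 0.1242 -0.9921  0.0144]
 [-0.0552  0.0076  0.9984]
 [-0.9907 -0.1248 -0.0539]]
```

View pics/x9.png

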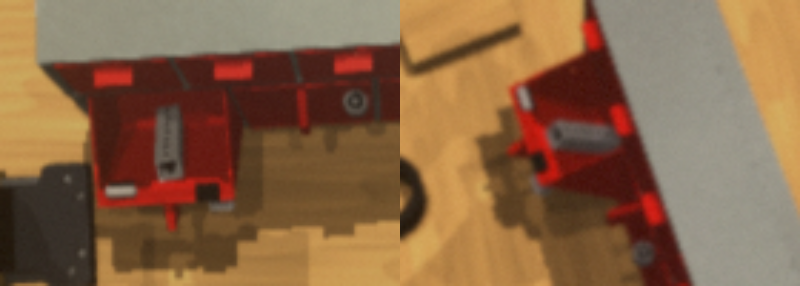

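The tube lies in the bin, fore and aft, at (168,145) in the left half. I'll compute its pose in the bin's frame to check step 2.

```bash
python3 - <<'E'
from h import *
T=np.array([.5968,.0749,0]);B=rot([0,0,4]);th=.75
for n in('top','scene'):
  q,dt=read_camera(n); W=(cloud(n,dt)-T)@B
  for r in regions_of(n,'tube')[:5]:
    s=r['pixels']&(dt>0); P=W[s]
    if abs(np.median(P[:,0])+.025)>.03: continue
    c=np.median(P,0); P=P[np.linalg.norm(P-c,axis=1)<.09]
    x=P[:,0]-.02; z=P[:,2]-.04
    b=np.stack([x*np.cos(th)+z*np.sin(th)-.0525,P[:,1]-.15,-x*np.sin(th)+z*np.cos(th)+.006],1)
    i=np.argsort(P[:,0]); print(n,len(P),'rack ends',P[i[:8]].mean(0),P[i[-8:]].mean(0)); print(' bin ends',b[i[:8]].mean(0),b[i[-8:]].mean(0),'mean',b.mean(0))
E
```

```text
top 247 rack ends [-0.0685  0.1505  0.1181] [0.0279 0.1586 0.0496]
 bin ends [-0.064   0.0005  0.1235] [-0.0401  0.0086  0.0076] mean [-0.0462  0.0021  0.0785]
scene 202 rack ends [-0.0657  0.1461  0.1166] [0.0206 0.1513 0.0506]
 bin ends [-0.063  -0.0039  0.1205] [-0.0448  0.0013  0.0133] mean [-0.0487 -0.0043  0.0774]
```

Emit:
step_arm([
  [-1,-0.7,-0.2,0,0],
  [-1,-0.7,-0.2,0,0],
  [-1,-0.7,-0.2,0,0],
  [-1,-0.7,-0.2,0,0],
])

```text
time_s: 38.7
tool_pos: [0.4094, 0.2335, 0.6429]
tool_rot: [-94.8, 79.2, -1.2]
force: [0.3, -0.8, 0.7]
grip_width: 0.0005
```

Emit:
step_arm([
  [-1,-0.7,-0.2,0,0],
  [-1,-0.7,-0.2,0,0],
  [-1,-0.7,-0.2,0,0],
  [-1,-0.7,-0.2,0,0],
])

```text
time_s: 39.2
tool_pos: [0.4381, 0.2323, 0.6723]
tool_rot: [-86.4, 76.5, 7.5]
force: [0.6, -0.6, -0.3]
grip_width: 0.0005
```

```bash
python3 s.py -.2 .15 .2
```

```text
39.2 [-69.6842   1.4838  35.8317  49.0051   5.7403 117.5854  63.1898] [0.4381 0.2323 0.6723] [ 0.6258 -0.631  -0.3153] 0.0005477247375502953
[[ 0.2308 -0.9704 -0.0704]
 [ 0.0304 -0.0651  0.9974]
 [-0.9725 -0.2324  0.0144]]
rack frame tcp [-0.1473  0.1681  0.6723]
tool axes in rack
 [[ 0.2324 -0.9726 -0.0006]
 [ 0.0142  0.0027  0.9999]
 [-0.9725 -0.2324  0.0144]]
goal [0.3868 0.2106 0.2   ] tool shift [ 0.4469  0.161  -0.0249]
```

```bash
python3 s.py -.155 .149 .25|tail -1
```

```text
goal [0.4318 0.2127 0.25  ] tool shift [ 0.4087  0.1056 -0.0252]
```

Emit:
step_arm([
  [-1,0.05,0.013,-0.003,0],
  [-1,0.1,0.026,-0.006,0],
  [-1,0.15,0.039,-0.01,0],
  [-1,0.2,0.052,-0.012,0],
  [-1,0.25,0.065,-0.016,0],
  [-1,0.3,0.078,-0.019,0],
  [-1,0.35,0.09,-0.022,0],
  [-1,0.4,0.104,-0.025,0],
  [-1,0.409,0.106,-0.025,0],
  [-1,0.409,0.106,-0.025,0],
])

```text
time_s: 40.45
tool_pos: [0.4316, 0.2135, 0.2505]
tool_rot: [-86.3, 76.5, 7.7]
force: [0.0, -0.3, 1.2]
grip_width: 0.0004
```

```bash
python3 s.py -.155 .149 .078
```

```text
40.45 [-60.2031 -15.9756  21.3589 113.3082  13.5131  70.421   51.6369] [0.4316 0.2135 0.2505] [ 0.0401 -0.2558  1.202 ] 0.00044257742829905344
[[ 0.2312 -0.9703 -0.0707]
 [ 0.0312 -0.0652  0.9974]
 [-0.9724 -0.2328  0.0152]]
rack frame tcp [-0.1551  0.1497  0.2505]
tool axes in rack
 [[ 0.2328 -0.9725 -0.0009]
 [ 0.015   0.0026  0.9999]
 [-0.9724 -0.2328  0.0152]]
goal [0.4318 0.2127 0.078 ] tool shift [ 0.1678  0.04   -0.0034]
```

Emit:
step_arm([
  [-1,0.05,0.012,-0.001,0],
  [-1,0.1,0.024,-0.002,0],
  [-1,0.15,0.036,-0.003,0],
  [-1,0.168,0.04,-0.0034,0],
  [-1,0.168,0.04,-0.0034,0],
])

```text
time_s: 41.08
tool_pos: [0.4324, 0.213, 0.078]
tool_rot: [-86.4, 76.5, 7.5]
force: [0.4, -0.6, 0.4]
grip_width: 0.0004
```

```bash
cat > arc.py <<'E'
from h import *
o=monitor.get_obs(); M=rot(o['tool_rot']);p=o['tool_pos'];T=np.array([.5968,.0749,0]);B=rot([0,0,4])
print(o['time_s'],o['qpos'],o['force'],'rack tcp',B.T@(p-T))
for th in(.75,.6,.5,.4,.3,.2,.15,.12,.09,.06,.04,.02,0):
    x=.02-.06*np.cos(th)-.149*np.sin(th)-.002-.02*max(0,np.sin(.235-th)); z=.04+.149*np.cos(th)-.06*np.sin(th)-.032
    print(th,M.T@(T+B@np.array([x,.149,z])-p))
E
python3 arc.py
```

```text
41.075 [-59.903   -6.8575  24.6199 127.016   12.2825  47.8081  51.4598] [ 0.4361 -0.6489  0.4498] rack tcp [-0.1544  0.1492  0.078 ]
0.75 [ 0.0081 -0.0257 -0.0003]
0.6 [-0.0095 -0.0421  0.    ]
0.5 [-0.0199 -0.0544  0.0002]
0.4 [-0.0289 -0.0677  0.0004]
0.3 [-0.0365 -0.0818  0.0005]
0.2 [-0.0429 -0.0959  0.0006]
0.15 [-0.0457 -0.1026  0.0007]
0.12 [-0.0472 -0.1066  0.0007]
0.09 [-0.0485 -0.1107  0.0007]
0.06 [-0.0497 -0.1148  0.0008]
0.04 [-0.0504 -0.1176  0.0008]
0.02 [-0.0511 -0.1204  0.0008]
0 [-0.0517 -0.1232  0.0008]
```

Emit:
step_arm([
  [-1,0.008,-0.01,0,0],
  [-1,0.008,-0.02,0,0],
  [-1,0.004,-0.03,0,0],
  [-1,-0.004,-0.037,0,0],
  [-1,-0.0095,-0.042,0,0],
  [-1,-0.015,-0.048,0,0],
  [-1,-0.02,-0.0545,0,0],
  [-1,-0.0245,-0.061,0,0],
  [-1,-0.029,-0.068,0,0],
  [-1,-0.033,-0.075,0,0],
  [-1,-0.0365,-0.082,0,0],
  [-1,-0.0365,-0.082,0,0],
])

```text
time_s: 42.58
tool_pos: [0.5038, 0.217, 0.1324]
tool_rot: [-86.1, 76.4, 7.8]
force: [-0.9, 4.4, 0.8]
grip_width: 0.0009
```

```bash
cat > bin.py <<'E'
from h import *
T=np.array([.5968,.0749,0]);B=rot([0,0,4])
for n in('top','scene'):
    q,dt=read_camera(n); W=(cloud(n,dt)-T)@B
    for y0 in(.185,.09,-.04,.04):   # top edge of front: use points in strip
        s=(abs(W[...,1]-y0)<.012)&(W[...,2]>.09)&(W[...,2]<.2)&(W[...,0]<.02)&(W[...,0]>-.13)
        P=W[s]
        if len(P)>10: print(n,y0,len(P),'max z',np.percentile(P[:,2],95).round(4),'x at top',np.median(P[P[:,2]>np.percentile(P[:,2],85)][:,0]).round(4))
E
python3 bin.py; python3 arc.py
```

```text
top 0.185 56 max z 0.1953 x at top -0.0274
top 0.09 118 max z 0.1968 x at top -0.0346
top -0.04 82 max z 0.1969 x at top 0.0035
top 0.04 84 max z 0.1987 x at top 0.0026
scene 0.185 43 max z 0.1943 x at top -0.0299
scene 0.09 85 max z 0.196 x at top -0.0322
scene -0.04 31 max z 0.1965 x at top 0.0018
scene 0.04 37 max z 0.1951 x at top 0.0015
42.675 [-58.2977  -1.9074  28.4158 116.0843   7.4215  53.2746  60.3422] [-1.1398  4.6871  0.3651] rack tcp [-0.0839  0.1482  0.1316]
0.75 [ 0.0438  0.0553 -0.    ]
0.6 [0.0262 0.0389 0.0003]
0.5 [0.0159 0.0266 0.0005]
0.4 [0.0069 0.0133 0.0007]
0.3 [-0.0008 -0.0008  0.0008]
0.2 [-0.0072 -0.0149  0.001 ]
0.15 [-0.01   -0.0215  0.001 ]
0.12 [-0.0115 -0.0256  0.001 ]
0.09 [-0.0128 -0.0297  0.0011]
0.06 [-0.014  -0.0338  0.0011]
0.04 [-0.0147 -0.0366  0.0011]
0.02 [-0.0154 -0.0394  0.0011]
0 [-0.016  -0.0421  0.0012]
```

Emit:
step_arm([
  [-1,-0.0015,-0.003,0,0],
  [-1,-0.003,-0.006,0,0],
  [-1,-0.004,-0.009,0,0],
  [-1,-0.006,-0.012,0,0],
  [-1,-0.007,-0.015,0,0],
  [-1,-0.008,-0.017,0,0],
  [-1,-0.008,-0.017,0,0],
])

```text
time_s: 43.55
tool_pos: [0.5175, 0.2177, 0.1432]
tool_rot: [-86.2, 76.5, 7.7]
force: [1.0, 6.5, -1.1]
grip_width: 0.0002
```

```bash
python3 bin.py; python3 arc.py
```

```text
top 0.185 55 max z 0.1985 x at top -0.0105
top 0.09 107 max z 0.1955 x at top -0.0184
top -0.04 82 max z 0.1971 x at top 0.0024
top 0.04 82 max z 0.1974 x at top 0.0029
scene 0.185 41 max z 0.1971 x at top -0.0119
scene 0.09 65 max z 0.1979 x at top -0.0195
scene -0.04 29 max z 0.1965 x at top 0.0018
scene 0.04 36 max z 0.1971 x at top 0.0023
43.65 [-57.8767  -0.7125  29.0816 113.6642   6.3469  54.489   62.0646] [ 1.2379  5.8225 -1.8416] rack tcp [-0.0692  0.148   0.1431]
0.75 [0.0516 0.0723 0.0001]
0.6 [0.034  0.0559 0.0004]
0.5 [0.0236 0.0436 0.0005]
0.4 [0.0146 0.0303 0.0007]
0.3 [0.007  0.0162 0.0009]
0.2 [0.0006 0.0021 0.001 ]
0.15 [-0.0022 -0.0046  0.0011]
0.12 [-0.0037 -0.0086  0.0011]
0.09 [-0.005  -0.0127  0.0011]
0.06 [-0.0062 -0.0168  0.0012]
0.04 [-0.007  -0.0196  0.0012]
0.02 [-0.0076 -0.0224  0.0012]
0 [-0.0082 -0.0252  0.0012]
```

Emit:
step_arm([
  [-1,-0.0005,-0.0015,0,0],
  [-1,-0.001,-0.003,0,0],
  [-1,-0.0015,-0.0045,0,0],
  [-1,-0.002,-0.006,0,0],
  [-1,-0.002,-0.006,0,0],
])

```text
time_s: 44.28
tool_pos: [0.5228, 0.2176, 0.1467]
tool_rot: [-86.3, 76.5, 7.6]
force: [-0.1, 5.2, 0.4]
grip_width: 0.0003
```

Emit:
step_arm([
  [-1,-0.0005,-0.0015,0,0],
  [-1,-0.001,-0.003,0,0],
  [-1,-0.001,-0.003,0,0],
])

```text
time_s: 44.65
tool_pos: [0.5253, 0.2163, 0.1481]
tool_rot: [-86.9, 76.6, 7.0]
force: [-0.0, 0.5, -1.0]
grip_width: 0.0003
```

```bash
python3 bin.py|head -2; python3 arc.py|head -2
```

```text
top 0.185 64 max z 0.1992 x at top 0.0008
top 0.09 111 max z 0.1977 x at top -0.009
44.75 [-57.5598   0.0253  29.5406 112.4441   5.8285  55.1743  63.0005] [ 0.2711  0.6113 -0.4943] rack tcp [-0.0616  0.1452  0.1478]
0.75 [0.0546 0.0806 0.0029]
```

Emit:
step_arm([
  [-1,-0.0005,-0.0015,0,0],
  [-1,-0.001,-0.003,0,0],
  [-1,-0.001,-0.003,0,0],
])

```text
time_s: 45.12
tool_pos: [0.5281, 0.2174, 0.15]
tool_rot: [-86.5, 76.5, 7.4]
force: [-0.4, -0.3, -0.2]
grip_width: 0.0004
```

Emit:
step_arm([
  [-1,-0.0005,-0.0015,0,0],
  [-1,-0.001,-0.003,0,0],
  [-1,-0.001,-0.003,0,0],
])

```text
time_s: 45.5
tool_pos: [0.5291, 0.2175, 0.1505]
tool_rot: [-86.6, 76.7, 7.3]
force: [-3.9, -0.2, -2.4]
grip_width: 0.0003
```

```bash
for i in 1 2; do python3 bin.py; done; python3 arc.py|head -1
```

```text
top 0.185 37 max z 0.1987 x at top 0.0016
top 0.09 102 max z 0.198 x at top -0.0089
top -0.04 81 max z 0.1982 x at top 0.0032
top 0.04 84 max z 0.1972 x at top 0.0031
scene 0.185 40 max z 0.1979 x at top -0.0008
scene 0.09 70 max z 0.1967 x at top -0.0076
scene -0.04 23 max z 0.196 x at top 0.0023
scene 0.04 39 max z 0.1947 x at top 0.0025
top 0.185 38 max z 0.199 x at top 0.003
top 0.09 101 max z 0.1975 x at top -0.0088
top -0.04 78 max z 0.1965 x at top 0.0032
top 0.04 79 max z 0.1959 x at top 0.0029
scene 0.185 40 max z 0.1984 x at top -0.0043
scene 0.09 64 max z 0.1939 x at top -0.0039
scene -0.04 29 max z 0.1954 x at top 0.0014
scene 0.04 36 max z 0.1964 x at top 0.0022
45.7 [-57.4261   0.5563  29.6658 111.6348   5.2599  55.5195  63.6299] [-5.0836 -0.6764 -2.9764] rack tcp [-0.0574  0.1471  0.1506]
```

```bash
cat > cmp.py <<'E'
from h import *
T=np.array([.5968,.0749,0]);B=rot([0,0,4])
for n in('top','scene'):
    W0=(cloud(n,np.load(f'{n}0.npy'))-T)@B; W=np.mean([(cloud(n,read_camera(n)[1])-T)@B for _ in range(3)],0)
    for a,b,l in((.08,.225,'tube'),(-.07,.07,'mid'),(-.22,-.08,'right')):
        s=(W0[...,1]>a)&(W0[...,1]<b)&(W0[...,2]>.15)&(W0[...,2]<.197)&(W0[...,0]<.01)&(W0[...,0]>-.045)
        D=(W-W0)[s]; g=np.abs(D[:,0])<.02; g&=np.abs(D[:,2])<.02
        print(n,l,s.sum(),g.sum(),'median dx,dz',np.median(D[g][:,[0,2]],0))
E
python3 cmp.py
```

```text
top tube 320 141 median dx,dz [-0.0016  0.0058]
top mid 320 317 median dx,dz [-0.      0.0002]
top right 309 305 median dx,dz [-0.0001  0.0003]
scene tube 197 133 median dx,dz [-0.0003  0.0016]
scene mid 210 208 median dx,dz [ 0.     -0.0001]
scene right 207 205 median dx,dz [-0.0001  0.0004]
```

Emit:
step_arm([
  [-1,-0.0005,-0.0015,0,0],
  [-1,-0.0008,-0.0025,0,0],
  [-1,-0.0008,-0.0025,0,0],
])

```text
time_s: 46.38
tool_pos: [0.5311, 0.2177, 0.1516]
tool_rot: [-86.7, 76.8, 7.3]
force: [-5.2, 0.4, -2.7]
grip_width: 0.0005
```

Emit:
step_arm([
  [-1,-0.0005,-0.0015,0,0],
  [-1,-0.0008,-0.0025,0,0],
  [-1,-0.0008,-0.0025,0,0],
])

```text
time_s: 46.75
tool_pos: [0.5371, 0.2188, 0.156]
tool_rot: [-86.1, 76.3, 7.8]
force: [-0.9, 0.2, 0.2]
grip_width: 0.0003
```

```bash
python3 cmp.py; python3 arc.py|head -1
```

```text
top tube 320 179 median dx,dz [ 0.0001 -0.0002]
top mid 320 317 median dx,dz [-0.0001  0.0005]
top right 309 304 median dx,dz [-0.0001  0.0006]
scene tube 197 169 median dx,dz [-0.      0.0001]
scene mid 210 207 median dx,dz [ 0.     -0.0002]
scene right 207 206 median dx,dz [-0.0001  0.0008]
47.05 [-57.2516   0.9702  29.8653 110.8239   4.9194  55.7026  64.1489] [-0.8834 -0.456  -0.0649] rack tcp [-0.0512  0.1474  0.1547]
```

The force dropped and the front is back at its starting position, so the bin has clicked home. I'll back away and check.

Emit:
step_arm([
  [-1,0,0.01,0,0],
  [-1,0,0.03,0,0],
  [-1,0,0.06,0,0],
  [-1,-0.04,0.08,0,0],
  [-1,-0.08,0.08,0,0],
  [-1,-0.08,0.08,0,0],
  [-1,-0.08,0.08,0,0],
  [-1,-0.08,0.08,0,0],
])

```text
time_s: 48.05
tool_pos: [0.4385, 0.21, 0.2122]
tool_rot: [-86.7, 76.6, 7.2]
force: [-0.2, 0.5, -0.2]
grip_width: -0.0001
```

```bash
python3 cmp.py; python3 - <<'E'
from h import *
for n in('top','scene'):
    p,d=read_camera(n);W=cloud(n,d); save(f'pics/{n}F.png',p)
    for t in('tube','tape','wood','driver'):
        for r in regions_of(n,t)[:3]:
            q=r['pixels']&(d>0); print(n,t,round(r['p'],2),np.median(W[q],0))
E
python3 arc.py|head -1
```

```text
top tube 320 318 median dx,dz [-0.      0.0002]
top mid 320 318 median dx,dz [-0.      0.0001]
top right 309 306 median dx,dz [-0.      0.0002]
scene tube 197 197 median dx,dz [-0.      0.0002]
scene mid 210 206 median dx,dz [ 0.     -0.0003]
scene right 207 205 median dx,dz [-0.      0.0002]
top tube 0.8 [ 0.2929 -0.386   0.0245]
top tube 0.63 [ 0.6855 -0.4807  0.0249]
top wood 0.57 [0.4475 0.4671 0.0381]
top wood 0.54 [0.6419 0.0794 0.325 ]
top driver 0.75 [ 0.5738 -0.3383  0.0217]
scene tube 0.81 [ 0.2917 -0.388   0.0244]
scene tube 0.75 [ 0.6902 -0.4922  0.0233]
scene tape 0.62 [0.2952 0.2196 0.0404]
scene wood 0.7 [0.4889 0.4646 0.0354]
scene driver 0.68 [ 0.5644 -0.3444  0.0214]
scene driver 0.43 [0.5862 0.2121 0.165 ]
48.85 [-60.0505 -14.3254  22.8408 116.2372  13.339   65.7264  52.3311] [-0.2891 -0.466   0.2887] rack tcp [-0.1479  0.1464  0.2136]
```

```bash
python3 -c "
from cell import env; print(env.sign_off())"
```

```text
the job is handed in; nothing more can be done
None
```

The job is done and handed in at about 49 s of the 72 s allowed. I tipped out the left bin (square-tube sample), put the leftmost loose tube into it, and pushed the bin back slowly until it snapped home.

**Last checks:**
- **Bins:** all three fronts are within about 0.3 mm of their starting depth images. The largest push force I read was about 7 N. The snap showed as a roughly 6 mm jump forward with the force dropping away.
- **Tube in the bin:** with the bin tipped out, I measured the tube leaning lengthwise along the inside of the front wall. It was inside the limits, but by only about 10 mm in height and less in x. I could not see it again once the bin was shut; neither camera finds it on the bench now.
- **Bench:** the driver and tape are where they were. The wood's readings moved by 1 cm (top camera) and 5 cm (scene camera). I think that is the arm covering part of it, since I never went near it, but I did not confirm it.
- **Robot:** it stands clear with no force on it.

**What disagreed:**
- The wrist camera showed the real fingertips about 30 mm short of where the stated tool geometry puts them. The first close on the tab missed because of this; after that I went by the camera.
- The moves cannot tilt the tool. I got the lean-back the tab needs by commanding poses out of reach, which the arm approaches at a tilt that then stays.

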